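# Camera on the test post, target plate held at the index

## Robot

A 7-joint arm with a two-finger parallel gripper is mounted at the origin on a cart in front of the work surface, level with it; the furniture and walls round the work are solid. World frame = base frame: x ahead of the robot, y to its left, z up, the work surface at z = 0. Lengths are in m, angles in rad, forces in N, time in s.
With the tool pointing down it reaches from about 0.4 to 0.85 m from the base axis. Payload 10.4 kg.
Tool frame: the origin (TCP) lies at the very end of the fingers, on their centre line; the grasp point (between the pads) lies 19 mm behind it; z points along the fingers, y is the direction in which the jaws open and shut (so a half turn about z gives the same grasp; the last joint's range is limited). The gripper opens to 85 mm and grips with 20 to 120 N. Pads are 22 mm wide; open, the fingers measure 114 mm over their backs; the gripper's body (76 mm by 85 mm) begins 54 mm behind the grasp point. The pads swing forward as they close: fully open they stand 13 mm farther back than shut.
Start: joints at [1.16, 0.332, -0.065, 1.46, 0.022, 1.35, -0.088], TCP at [0.236, -0.579, 0.196] pointing down, gripper open.
Joint ranges: [-2.6, 2.6], [-0.5, 2.12], [-1.47, 1.34], [0.16, 2.42], [-1.27, 4.41], [0.06, 2.06], [-2.6, 2.6]. Speed limits (rad/s): [2.22, 2.22, 2.79, 2.79, 3.14, 3.14, 3.14].

## Interface

Orientations are given as a unit quaternion [x, y, z, w].
In Python, from cell import robot gives the robot as it stands.
- The arm moves only by the tool carry_out, never from a script. Its argument "moves" is a list of rows, each an object with "slide": the shift along the tool's x, y, z in units of 0.04 m (1.0 is 0.04 m), a list of three; "rotation": the turn, a rotation vector about the tool's x, y, z in units of 0.08 rad (1.0 is 0.08 rad), a list of three. In form: [{"slide": [tx, ty, tz], "rotation": [ax, ay, az]}, ...]. A call has 1 to 5 rows; each row shifts and turns the commanded pose from where the row before left it, along the tool's axes as they then stand; what a row does not reach is not made up. A row lasts 1/10 s, in which the tool goes at most 50 mm and 8.59 degrees, less where a joint would pass 70% of its speed; a pose out of reach is approached as far as the arm can. A call with a number of a shift or a turn outside -1 to 1 is refused whole. A call with a gripper value outside its range is refused whole. "grip" is the finger opening in mm, from 0 to 85.4, set as the call begins (left out, the last holds). The fingers move at their own pace and stop on an object; the grip force is fixed at half the most. Time passes only in rows, so rows that do not move let the fingers close. It gives the time, the measured TCP pose, the force and the opening at its end, in the units of the state.
- robot.read_state(): the state, without advancing time (a new reading comes with each control period).
- robot.capture(name): name is "scene" or "top"; returns a dict with "pixels" (384x512x3 uint8, red, green, blue), "z_map" (384x512 float32, m along the optical axis (not along the pixel's ray), 0 where there is no reading), "vfov" (degrees; the focal length in pixels is half the picture's height over the tangent of half this angle, whatever the lens; pixels are square), "cx", "cy" (the principal point, pixels), "eye" and "orientation" of the camera in the world. Camera axes: x right, y down, z forward; pixel columns grow to the right and rows downward; lengths in m; the calibration is good to about 2 mm. A picture is of the moment at which its call begins.
- robot.close_job(): hands the job in, once; it reports no verdict.
The state is a dict: "time_s": time; "qpos": joint angles; "joint_vel": joint speeds; "joint_efforts": joint torques, N m; "eef_pos": TCP position; "tool_rot": TCP orientation; "contact_force": force on the tool from outside, world axes, zero at the start; "torque": the same for the moment, N m; "finger_gap": finger opening in m.
Only numpy, scipy, OpenCV 4.12 (cv2) and the standard library are available. Lean on these libraries where they do the work, as an engineer would, in place of code of your own. Each camera call takes 0.05 s, during which the arm holds its last target. There are 200 camera calls.

## Task

Set the small board camera upright on the little pad of the test stand's narrow post, centred, with its lens looking straight towards the hinged target plate, and let go of it. Then, with the fingers, swing the target plate up (its grip bar is made for this) until it stands at the same angle as the index arm on the quadrant beside it, and finish while still holding it there for the test picture: it falls back when let go. Leave the index arm as it is set and the camera standing, and do not disturb the other things on the bench.

Things in the scene. Friction and masses are not known exactly. Their poses are not given: they have to be found in the camera images.
- board_camera: small black board camera, 32 long x 19 wide x 19 high mm, 11 to 18 g, loose on the bench. Origin on its underside, z up. The lens barrel (14 mm across, 12 mm long) points along its -x; the 19 mm cubic case reaches from x = -3 to x = +16 mm, y = -10 to +10 mm, z = 0 to 19 mm. Grasp the case across y.
- lens (a point): front of the camera's lens barrel, 15 mm along -x from the camera's origin and 9.5 mm up
- case (a point): centre of the underside of the camera's cubic case, 6.5 mm along +x from the camera's origin
- stand: test stand screwed to the bench (cannot be shifted): aluminium base 10 mm thick, about 140 x 195 mm. Origin on the bench, z up. From the origin its y axis runs towards the post end, -y towards the grip bar of the lowered plate, +x towards the quadrant side (away from the robot).
- post_top (a point): centre of the top of the post's pad (pad 18 mm along the stand's x, 28 mm along the stand's y, 6 mm thick, on a 14 mm round stem), 60 mm above the bench, at stand x 0, y 95 mm. Lens towards the plate means: camera's -x along the stand's -y.
- hinge_line (a point): middle of the plate's hinge axis, 45 mm above the bench, at stand x 0, y 30 mm; the axis runs along the stand's x. The index arm turns about the same line.
- plate (a joint): angle of the target plate (rad): 0 = lying level on its rests, towards the stand's -y; growing values swing its bar end up and over towards the post, limit 1.35. 0.24 to 0.42 kg, hardly any friction: it falls back when let go. White panel 88 x 88 x 5 mm with a printed ring target, then two side arms to a grip bar.
- grip_bar (a point): middle of the plate's grip bar, a round steel bar of 10 mm diameter parallel to the hinge axis (stand's x), 140 mm from the hinge axis, 74 mm free length between the side arms, free gap of 39 mm between bar and panel; 45 mm above the bare bench when the plate is down (the stand's base ends 35 mm short of it). Axes as the stand's when the plate is down; turns with the plate, so its -y always points from the hinge out to the bar.
- index_arm (a joint): angle of the index arm (rad), counted like the plate's: 0 = level, growing upwards. It stiffly keeps its setting (somewhere from 0.60 to 1.05). The plate is at the marked angle when both angles are equal.
- index_tip (a point): tip of the index arm, a thin dark pointer 128 mm long from the hinge axis, on the quadrant (white arc of 100 mm radius with a division line every 10 degrees) 73 mm to the +x side of the plate's middle. Its -y points from the hinge out to the tip.
- tape_roll: bystander: black tape roll lying flat, 62 mm wide, 19 mm high; origin under its centre
- screw_jar: bystander: small clear jar of screws, 34 mm wide, 28 mm high; origin under its centre
- gold_driver: bystander: precision screwdriver with gold handle, 148 mm long along its y, lying; origin under its centre
- motor: bystander: small brushless motor with a wire tail, 29 x 67 x 33 mm; the 28 mm round bell stands 19 mm along +y from the origin

How it is judged:
On the way, in this order (a step that is already met when the one before it is completed fails the run):
1. the camera stands on the post's pad, lens towards the plate, let go (horizontal distance between case and post_top below 0.008 m and z of case in the frame of post_top between -0.003 and 0.003 m and angle between board_camera's own z axis and vertical below 0.1 rad and angle between the x axis of board_camera and the y axis of stand, either way round below 0.25 rad and y of lens in the frame of post_top below -0.005 m and contact force between the fingers and board_camera below 0.05 N), for 0.2 s.
2. the target plate is held up at the angle of the index arm (angle between the y axis of grip_bar and the y axis of index_tip, either way round below 0.07 rad and contact force between the fingers and plate above 0.3 N), for 0.2 s.
At the end, for the whole second after the job is handed in: Camera upright and still on the pad, case within 8 mm of its centre, lens towards the plate within 0.25 rad, touched by neither robot nor plate; the fingers still hold the plate, at rest, within 0.07 rad (4 degrees) of the index arm's angle; no other thing props it (all of step 1 and all of step 2 and contact force between each of the arm, plate and board_camera below 0.05 N and linear speed of board_camera below 0.02 m/s and velocity of joint plate between -0.05 and 0.05 rad/s and contact force between plate and tape_roll below 0.05 N and contact force between plate and screw_jar below 0.05 N and contact force between plate and gold_driver below 0.05 N and contact force between plate and motor below 0.05 N); the arm keeps its last pose, push and grip.
It fails at once if the index arm is shifted (distance of index_tip from where it was at the start of the episode above 0.008 m).
It fails at once if a bystander is disturbed (moved more than 25 mm) (distance of any of tape_roll, screw_jar, gold_driver, motor from where it was at the start of the episode above 0.025 m).
It also fails if it takes over 58 s, if anything falls off the work surface, if the arm or the gripper's body presses on something with over 40 N, if the wrist force passes 120 N, or if a joint passes its speed limit or range.

## Working session

There is one attempt and no reset: what is moved stays moved. The work goes in short steps, Python scripts to look and compute and a tool call to move; the robot and the scene stay as the last step left them, time stands still between calls to the robot, and variables do not carry over. Pictures are saved under pics/ and viewed, about 8 in all and at most 12, crops included, and the job is handed in when it is done.

Besides the shell and the picture viewer there is one more tool, called after "Emit:" in YAML: its name, and indented under it one key for each argument. carry_out: Moves the arm, as the interface text tells. Shifts and turns lie within -1 to 1; 1 stands for 0.04 m of shift or 0.08 rad of turn. Its arguments: {"type":"object","properties":{"moves":{"type":"array"},"grip":{"type":"number"}},"required":["moves"]}

```bash
mkdir -p pics; ls; cat > h.py <<'E'
import numpy as np, cv2
from scipy.spatial.transform import Rotation as R
from cell import robot
def cap(n):
    c=robot.capture(n); c['f']=c['pixels'].shape[0]/2/np.tan(np.radians(c['vfov'])/2)
    c['R']=R.from_quat(c['orientation']).as_matrix(); return c
def cloud(c):
    z=c['z_map']; v,u=np.mgrid[:z.shape[0],:z.shape[1]]
    P=np.dstack([(u-c['cx'])/c['f']*z,(v-c['cy'])/c['f']*z,z])@c['R'].T+np.array(c['eye'])
    P[z==0]=np.nan; return P
def save(name,img,s=1):
    cv2.imwrite('pics/'+name,cv2.cvtColor(cv2.resize(img,None,fx=s,fy=s,interpolation=cv2.INTER_CUBIC),cv2.COLOR_RGB2BGR))
E
python3 - <<'E'
from h import *
import pickle
ims=[]
for n in('scene','top'):
    c=cap(n); pickle.dump(c,open(n+'0.pkl','wb')); print(n,c['eye'],c['f'],c['cx'],c['cy'],c['R'].round(3).tolist()); save(n+'0.png',c['pixels'],1.5)
print(robot.read_state())
E
```

```text
pics
scene [-0.07792196 -1.13182851  0.81228682] 431.32538709772973 263.25206899917754 196.44395394982774 [[0.862, -0.254, 0.438], [-0.506, -0.414, 0.756], [-0.01, -0.874, -0.486]]
top [ 0.39984342 -0.02301541  0.99193608] 357.99376982845916 259.47550369045416 187.17026221763572 [[0.027, -0.984, 0.175], [-1.0, -0.024, 0.018], [-0.013, -0.176, -0.984]]
{'time_s': 0.1, 'qpos': array([ 1.16041608,  0.33282112, -0.0646998 ,  1.46082906,  0.02162854,
        1.34987974, -0.08849107]), 'joint_vel': array([ 6.77291882e-04, -1.20171692e-03, -9.87531739e-04, -1.14241602e-03,
        5.64536874e-04,  2.15678541e-04, -3.96186382e-05]), 'joint_efforts': array([ 1.78443253e-03, -6.26748204e+01,  4.93746239e-02, -3.92429996e+01,
        1.63119973e-02,  6.99374388e-03,  9.43947998e-05]), 'eef_pos': array([ 0.2361848 , -0.57826656,  0.19550124]), 'tool_rot': array([ 9.81258693e-01,  1.92694038e-01, -1.59405468e-04, -5.99658139e-04]), 'contact_force': array([ 0.44837533,  0.10062055, -0.45107282]), 'torque': array([ 0.034434  , -0.03265488,  0.01057155]), 'finger_gap': 0.08519719152918119}
```

View pics/top0.png

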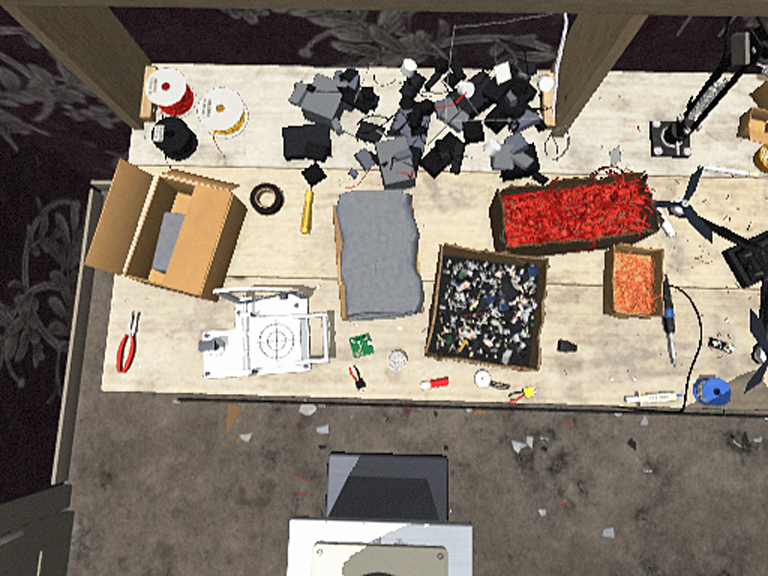

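View pics/scene0.png

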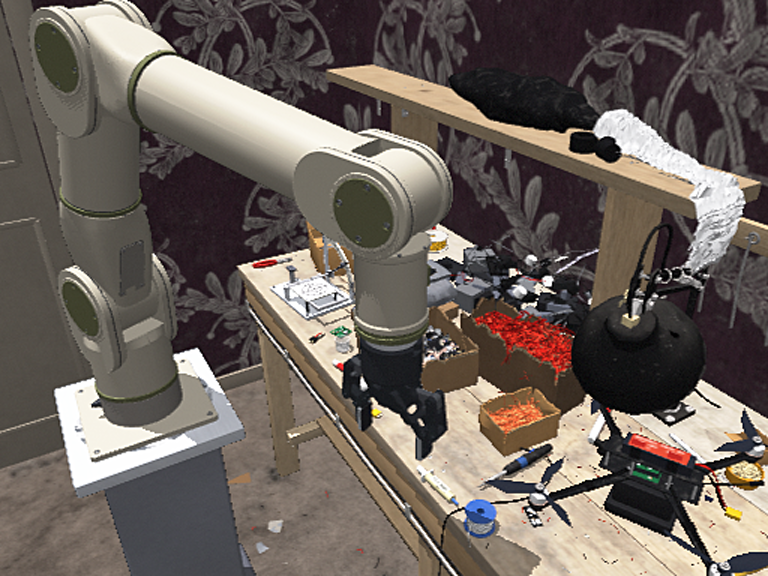

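The top view shows the stand at about (265,340), with the post at (212,343) and the grip bar at (322,337). A small black block, probably the camera, is at (567,346). Next I'll crop and measure.

```bash
cat > m.py <<'E'
from h import *
import pickle
c=pickle.load(open('top0.pkl','rb')); P=cloud(c); im=c['pixels']
a=cv2.resize(im[180:260,125:230],None,fx=7,fy=7,interpolation=cv2.INTER_CUBIC)[:, :735]
b=cv2.resize(im[215:250,355:400],None,fx=7,fy=7,interpolation=cv2.INTER_NEAREST)
a=cv2.resize(im[182:258,127:227],(700,532),interpolation=cv2.INTER_CUBIC)
b=cv2.resize(im[218:244,364:392],(280,260),interpolation=cv2.INTER_NEAREST)
save('cropA.png',a); 
save('cropB.png',np.vstack([b,cv2.resize(im[218:246,350:380],(280,260))]))
np.set_printoptions(precision=4,suppress=True,linewidth=250)
# camera blob
g=im.astype(int).sum(2); m=np.zeros(g.shape,bool); m[215:248,362:396]=True
print('cam z mm'); print((P[222:240,368:390,2]*1000).round(0))
h=m&(P[...,2]>.008); print(P[h].mean(0), P[h].min(0),P[h].max(0),h.sum())
t=m&(P[...,2]>.015); q=P[t]; print(q.mean(0),cv2.minAreaRect((q[:,:2]*1000).astype(np.float32)),t.sum())
# stand
print('z col stand'); print((P[222:234,130:224:2,2]*1000).round(0))
E
python3 m.py
```

```text
cam z mm
[[-0. -1.  1. -2. -2.  0. -2. -4.  1. -2.  1.  0.  1.  0. -0. -1. -3. -1. -5. -2. -2.  0.]
 [ 2. -1.  0.  0.  2.  0. -3. -0. -2.  1.  1. -1. -0. -3.  1. -1.  0. -1. -0. -1. -0. -2.]
 [ 1.  1. -0. -2. -2. -2. -2.  2. -0. -1.  0.  1.  0.  3. -0. -1.  1. -3.  2. -1. -1.  2.]
 [-3.  1. -0.  1. -0. -1.  1.  0. -2. -1. -0. -6. -1.  2. -2. -2. -1.  4.  1.  2. -1. -2.]
 [-3. -1. -1. -2.  0.  0. -1. -0. -3.  1.  1. -3. -2.  1.  4. -1.  2. -0. -1.  0. -2. -2.]
 [-2. -0.  3.  1. -2. 12. 18. 21.  3. -0. -2. -2.  0. -1. -3.  0.  2.  1.  2. -2. -4.  1.]
 [-1. -0. -2.  1.  5. 13. 21. 20. 19. 20. 17. 18. 18.  3.  3. -1.  1.  2.  2. -1.  3. -3.]
 [-3. -0.  0.  3.  8. 18. 17. 20. 21. 19. 20. 22. 20.  1.  1. -1. -0.  1.  0. -2.  3. -1.]
 [ 0. -4. -2. -1.  9. 20. 19. 21. 18. 16. 21. 20. 17. 16. 15. 12. 14. -0. -2. -0.  3. -2.]
 [ 0.  3. -1.  3. 11. 18. 20. 15. 17. 17. 18. 20. 17. 15. 16. 13. 19.  3. -1.  1.  0. -0.]
 [ 2. -4.  1. -0. 10. 21. 18. 18. 19. 19. 19. 17. 16. 18. 14. 16. 15.  1. -0. -1.  3. -1.]
 [-0.  1.  2.  2. 12. 15. 18. 20. 22. 18. 18. 20. 14. 14. 17. 16. 15. -1.  0. -1.  1.  1.]
[... 2364 characters left out ...]
. 47. 50. 49. 45. 47. 48. 45. 47. 47. 49. 49. 48. 43. 43. 44. 46. 46. 47. 48. 48.  8.  9.  4.  2. -4. -1. -2. 51. 46.  0. -2.]
 [ 0. -2. 56. 62. 58. 61. 60. 28. 13. 15.  8. 10. 11.  9.  8. 13. 48. 51. 46. 45. 48. 45. 45. 48. 48. 49. 48. 49. 45. 46. 45. 51. 47. 46. 47. 46.  8. 11.  8.  3. -0. -1.  3. 48. 49. -2. -1.]
 [-2.  1. 59. 59. 60. 58. 60. 25. 13. 15. 12.  9.  9.  5.  7. 11. 49. 50. 46. 47. 49. 45. 47. 48. 45. 44. 46. 48. 48. 47. 45. 45. 47. 47. 49. 46.  8. 11.  6. -3.  1. -1. -1. 47. 50. -3. -4.]
 [ 1. -0. 57. 57. 59. 59. 63. 20. 15. 16. 13.  9. 10. 10.  8.  7. 49. 49. 46. 45. 45. 45. 48. 46. 47. 49. 45. 45. 45. 46. 49. 46. 44. 47. 43. 47.  9.  9.  8. -2. -4.  1. -0. 48. 46. -0.  1.]]
```

View pics/cropA.png

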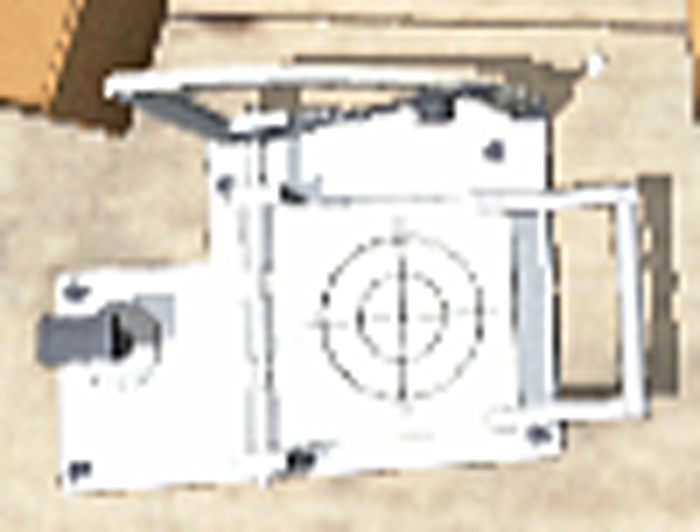

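View pics/cropB.png

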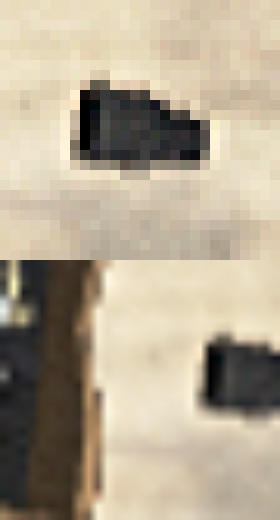

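The crops show the case on the left with the barrel pointing right (world −y), already about the right way round. The pad is at crop (75,338), the hinge line at x≈262 and the bar at x≈630. Now I'll fit the poses numerically and look at the index arm.

```bash
cat > fit.py <<'E'
from h import *
import pickle
from scipy.optimize import least_squares
np.set_printoptions(precision=4,suppress=True,linewidth=200)
cs=[cap('top') for _ in range(12)]
z=np.array([c['z_map'] for c in cs]); z[z==0]=np.nan
c=cs[0]; c['z_map']=np.nan_to_num(np.nanmedian(z,0)); c['pixels']=np.mean([k['pixels'] for k in cs],0).astype(np.uint8)
pickle.dump(c,open('topavg.pkl','wb'))
P=cloud(c); im=c['pixels']
roi=np.zeros(P.shape[:2],bool); roi[205:258,127:224]=True
plate=roi&(P[...,2]>.038)&(P[...,2]<.053); 
n,l,st,ce=cv2.connectedComponentsWithStats(plate.astype(np.uint8)); print(st)
pad=roi&(P[...,2]>.0545); q=P[pad]; q=q[(q[:,1]>q[:,1].max()-.04)]
print('pad',q.mean(0),np.median(q,0),cv2.minAreaRect((q[:,:2]*1000).astype(np.float32)),len(q))
pl=P[plate]
# bar: project on column: farthest -y points
bar=pl[pl[:,1]<pl[:,1].min()+.012]; print('bar',bar.mean(0),np.polyfit(bar[:,0],bar[:,1],1),bar[:,0].min(),bar[:,0].max())
print('plate rect',cv2.minAreaRect((pl[:,:2]*1000).astype(np.float32)), np.median(pl[:,2]))
base=roi&(P[...,2]>.006)&(P[...,2]<.013); b=P[base]; print('base rect',cv2.minAreaRect((b[:,:2]*1000).astype(np.float32)))
# camera
m=np.zeros(roi.shape,bool); m[222:236,368:388]=True
t=m&(P[...,2]>.007); q=P[t]; print('cam',q.mean(0),cv2.minAreaRect((q[:,:2]*1000).astype(np.float32)),t.sum())
print((P[226:236,370:388,2]*1000).round(0)); 
cs=[cap('scene') for _ in range(3)]; k=cs[0]; k['pixels']=np.mean([x['pixels'] for x in cs],0).astype(np.uint8); pickle.dump(k,open('sceneavg.pkl','wb'))
save('sceneC.png',np.vstack([cv2.resize(k['pixels'][150:230,170:240],(525,600))]))
E
python3 fit.py
```

```text
[[     0      0    512    384 195066]
 [   160    205     60     46   1542]]
pad [0.4446 0.3069 0.0588] [0.4449 0.3071 0.059 ] ((444.3104553222656, 307.15118408203125), (18.138883590698242, 25.8443660736084), 4.107133865356445) 78
bar [0.4584 0.1026 0.0481] [0.0676 0.0717] 0.42231589731902186 0.5063507287225242
plate rect ((461.4738464355469, 175.64523315429688), (118.80436706542969, 152.09738159179688), 5.816643714904785) 0.04680716222227227
base rect ((459.173828125, 237.06283569335938), (124.72888946533203, 195.1116485595703), 5.785511016845703)
cam [ 0.4614 -0.3271  0.0168] ((461.3857116699219, -329.75872802734375), (30.89217185974121, 18.59128761291504), 82.86250305175781) 82
[[-0. -0. -2.  0. -1. -0. -1. -1. -0.  0. -0.  0. -0. -0. -0.  1. -1. -1.]
 [-1.  1. -2. 13. 18. 18. -1. -0. -1. -1.  1.  1.  0.  1. -1. -0. -1. -0.]
 [-1. -0.  7. 17. 18. 19. 20. 19. 18. 18. 17. -1. -1. -1.  1.  0. -0. -1.]
 [-0.  0.  7. 17. 19. 18. 19. 20. 20. 18. 19. -1. -0.  0. -0. -0. -1. -1.]
 [ 1.  0.  9. 17. 19. 18. 18. 18. 18. 19. 19. 14. 15. 14. 13. -1. -0.  1.]
 [ 0. -0. 10. 18. 20. 18. 18. 19. 19. 18. 17. 17. 17. 16. 16.  1.  0. -1.]
 [-0.  0. 10. 20. 19. 19. 18. 21. 19. 19. 16. 16. 17. 17. 16. -1.  0.  0.]
 [ 0.  2. 11. 18. 18. 18. 19. 18. 19. 19. 14. 16. 15. 15. 15. -0. -1. -1.]
 [ 0. -0.  2.  7. 13. 16. 18. 19. 18. 19. 10. 13. 12. 14.  0. -1.  1.  1.]
 [ 0. -0. -1.  0. -0. -0.  0. -1. -1. -0. -2. -0. -1. -0. -1. -1.  0. -1.]]
```

View pics/sceneC.png

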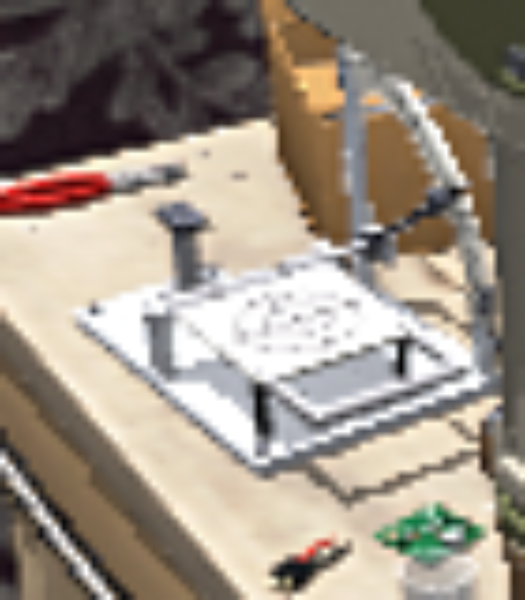

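The scene crop shows the index arm clearly, from its hub at crop (372,242) to a dark tip at (455,195) on the arc. I'll fit its angle from both views.

```bash
cat > idx.py <<'E'
from h import *
import pickle
np.set_printoptions(precision=3,suppress=True,linewidth=220)
psi=.097; X=np.array([np.cos(psi),np.sin(psi),0]);Y=np.array([-np.sin(psi),np.cos(psi),0]);Z=np.array([0,0,1.])
post=np.array([.4445,.307,.06]); O=post-.095*Y-.06*Z; Hg=O+.03*Y+.045*Z
def tip(a,r=.128,x=.073): return Hg+x*X+r*(-np.cos(a)*Y+np.sin(a)*Z)
def proj(c,p):
    q=(np.atleast_2d(p)-np.array(c['eye']))@c['R']; return np.c_[q[:,0]/q[:,2]*c['f']+c['cx'],q[:,1]/q[:,2]*c['f']+c['cy']]
if __name__=='__main__':
    print('O',O,'hinge',Hg,'bar',Hg-.14*Y)
    t=pickle.load(open('topavg.pkl','rb')); s=pickle.load(open('sceneavg.pkl','rb'))
    for c,n in((t,'top'),(s,'scene')):
        print(n,'hub',proj(c,tip(0,0)),'post',proj(c,post),'bar',proj(c,Hg-.14*Y))
        for a in(.6,.7,.8,.9,1.0): print(a,proj(c,[tip(a),tip(a,.1),tip(a,.05)]).ravel())
    P=cloud(t); L=(P-O)@np.c_[X,Y,Z]
    g=t['pixels'].astype(int).sum(2)//3
    print('gray'); print(g[190:204,160:208:1])
    for v in range(192,202):
        print(v,[tuple((L[v,u]*1000).round(0).astype(int)) if np.isfinite(L[v,u,0]) else 0 for u in range(170,196,2)])
    o=cv2.resize(t['pixels'][182:258,127:227],(800,608),interpolation=cv2.INTER_NEAREST)[:340]
    for a,col in((.6,(255,0,0)),(.8,(0,160,0)),(1.,(0,0,255))):
        for r in(.128,.1,.0): 
            u,v=proj(t,tip(a,r))[0]; cv2.circle(o,(int((u-127+.5)*8),int((v-182+.5)*8)),3,col,-1)
    o2=cv2.resize(s['pixels'][165:195,205:245],(480,360),interpolation=cv2.INTER_NEAREST)[:255]
    for a,col in((.6,(255,0,0)),(.8,(0,160,0)),(1.,(0,0,255))):
        for r in(.128,.1,.0): 
            u,v=proj(s,tip(a,r))[0]; cv2.circle(o2,(int((u-205+.5)*12),int((v-165+.5)*12)),3,col,-1)
    w=np.zeros((255,800,3),np.uint8); w[:,:480]=o2
    save('idx.png',np.vstack([o,w]))
E
python3 idx.py
```

```text
O [0.454 0.212 0.   ] hinge [0.451 0.242 0.045] bar [0.464 0.103 0.045]
top hub [[163.656 201.408]] post [[137.767 230.152]] bar [[217.139 224.977]]
0.6 [198.1   194.401 190.101 196.029 176.483 198.799]
0.7 [194.193 193.978 187.039 195.718 174.948 198.661]
0.8 [189.863 193.627 183.674 195.464 173.282 198.55 ]
0.9 [185.152 193.355 180.039 195.271 171.504 198.468]
1.0 [180.114 193.169 176.173 195.142 169.632 198.416]
scene hub [[218.901 182.466]] post [[193.974 178.135]] bar [[221.449 202.367]]
0.6 [232.627 175.393 229.463 177.024 224.043 179.817]
0.7 [231.361 172.133 228.489 174.514 223.57  178.594]
0.8 [229.962 168.987 227.415 172.091 223.048 177.412]
0.9 [228.45  165.993 226.254 169.782 222.485 176.283]
1.0 [226.843 163.187 225.02  167.613 221.886 175.219]
gray
[[213 214 211 209 210 211 214 188 189  92  98  99  99  99  95  96  99 101 102  99 101  97 100 103 104 106 106 106 105 105 105 108 105 105 106 110 116 115 118 113 111 111 110 204 196 187 214 213]
 [241 241 240 239 241 242 245 207 212 216 218 218 217 215 216 214 211 209 200 198 186 183 190 188 177 175 178 176 168 165 164 164 16
[... 7570 characters left out ...]
.int64(77), np.int64(-33), np.int64(8)), (np.int64(77), np.int64(-39), np.int64(10)), (np.int64(77), np.int64(-45), np.int64(8))]
201 [(np.int64(78), np.int64(22), np.int64(9)), (np.int64(78), np.int64(17), np.int64(9)), (np.int64(78), np.int64(11), np.int64(9)), (np.int64(77), np.int64(5), np.int64(10)), (np.int64(77), np.int64(0), np.int64(9)), (np.int64(77), np.int64(-6), np.int64(9)), (np.int64(76), np.int64(-11), np.int64(7)), (np.int64(76), np.int64(-17), np.int64(9)), (np.int64(75), np.int64(-22), np.int64(8)), (np.int64(75), np.int64(-28), np.int64(8)), (np.int64(74), np.int64(-34), np.int64(10)), (np.int64(74), np.int64(-39), np.int64(9)), (np.int64(74), np.int64(-44), np.int64(9))]
```

View pics/idx.png

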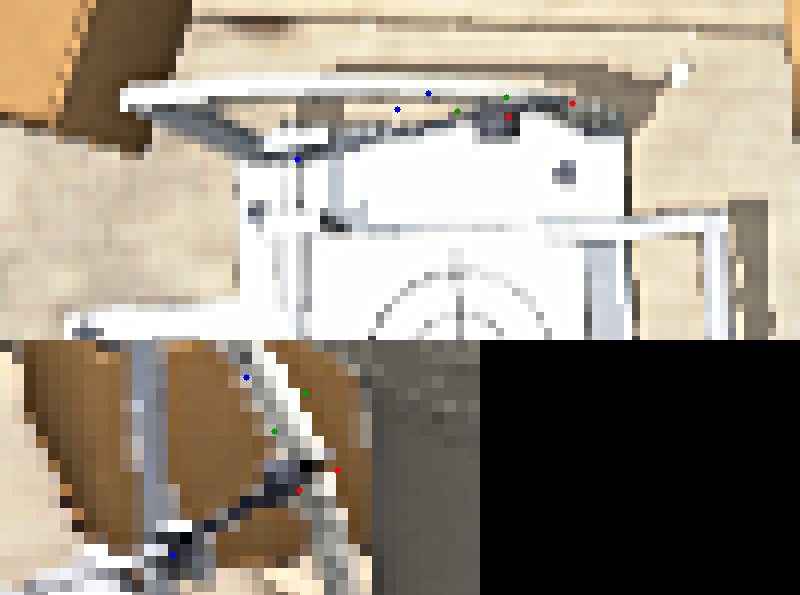

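The index arm points give roughly 0.63 rad, to be refined. Next I'll fit the camera's pose by its silhouette and plan the approach.

```bash
cat > plan.py <<'E'
from h import *
def down(th): return R.from_matrix(np.array([[np.cos(th),np.sin(th),0],[np.sin(th),-np.cos(th),0],[0,0,-1]]))
def plan(p1,th1,n,p0=None,r0=None):
    if p0 is None: s=robot.read_state(); p0=s['eef_pos']; r0=R.from_quat(s['tool_rot'])
    r1=down(th1); p=np.array(p0,float); r=r0; rows=[]; p1=np.array(p1)
    for i in range(n):
        k=n-i
        sl=(r.inv().apply((p1-p)/k)/.04).round(2); ro=((r.inv()*r1).as_rotvec()/k/.08).round(2)
        p=p+r.apply(sl*.04); r=r*R.from_rotvec(ro*.08); rows.append('{"slide":%s,"rotation":%s}'%(sl.tolist(),ro.tolist()))
        if (i+1)%5==0 or i==n-1: print('['+','.join(rows)+']'); rows=[]
    print('end err mm',((p-p1)*1000).round(1),(r.inv()*r1).as_rotvec().round(3)); return p,r
E
cat > camfit.py <<'E'
from idx import *
from scipy.optimize import minimize
from plan import *
t=pickle.load(open('topavg.pkl','rb')); P=cloud(t)
m=np.zeros(P.shape[:2],bool); m[222:238,366:390]=True; m&=P[...,2]>.005
S=16; M=cv2.resize(m[220:240,364:392].astype(np.float32),None,fx=S,fy=S,interpolation=cv2.INTER_NEAREST)
def box(a,b): return np.array([[x,y,z] for x in(a[0],b[0]) for y in(a[1],b[1]) for z in(a[2],b[2])])
def cost(v,ret=False):
    c,s=np.cos(v[2]),np.sin(v[2]); Rz=np.array([[c,-s,0],[s,c,0],[0,0,1]]); W=np.zeros_like(M)
    for b in(box((-3,-9.5,0),(16,9.5,19)),box((-15,-7,2.5),(-3,7,14.5)),box((-15,-3,2.5),(-3,3,16.5))):
        q=proj(t,b/1000@Rz.T+[v[0],v[1],0]); q=((q-[364,220]+.5)*S).round().astype(np.int32); cv2.fillConvexPoly(W,cv2.convexHull(q),1)
    return 1-(np.minimum(W,M).sum()/np.maximum(W,M).sum())
best=min((minimize(cost,[.461+dx,-.33+dy,a],method='Nelder-Mead',options=dict(initial_simplex=[[.461+dx,-.33+dy,a],[.465+dx,-.33+dy,a],[.461+dx,-.326+dy,a],[.461+dx,-.33+dy,a+.1]])) for a in(1.4,1.55,1.7) for dx in(-.003,.003) for dy in(-.004,.004)),key=lambda r:r.fun)
v=best.x; case=v[:2]+.0065*np.array([np.cos(v[2]),np.sin(v[2])]); print('cam',v,best.fun,'case',case)
L=(P-O)@np.c_[X,Y,Z]; w=np.zeros(m.shape,bool); w[192:203,168:200]=True
w&=(L[...,0]>68)|(L[...,0]<.0765)&(L[...,0]>.0695)&(L[...,2]>.06)&((L[...,1]>-.039)|(L[...,1]<-.057)); q=L[w]*1000
for _ in range(4):
    k=np.polyfit(q[:,1],q[:,2],1); e=q[:,2]-np.polyval(k,q[:,1]); q=q[abs(e)<4]
print('index slope angle',np.arctan(-k[0]),'offset at hinge',np.polyval(k,30)-45,len(q)); print(q[:,1:].round(0).astype(int).tolist())
plan([case[0],case[1],.10],v[2],14)
E
python3 camfit.py
```

```text
cam [ 0.462 -0.331  1.437] 0.11349320411682129 case [ 0.462 -0.325]
index slope angle 0.6127062522339837 offset at hinge 4.742141909799912 33
[[-66, 117], [-69, 120], [-71, 122], [-73, 120], [-57, 113], [-60, 114], [-62, 115], [-65, 116], [-68, 118], [-36, 96], [-24, 88], [-27, 91], [-30, 92], [-33, 95], [-36, 97], [-39, 97], [-8, 77], [-12, 79], [-15, 82], [-17, 82], [-21, 85], [-24, 88], [-26, 85], [4, 68], [1, 70], [-2, 73], [-5, 76], [-8, 77], [-11, 76], [14, 60], [11, 63], [8, 66], [5, 67]]
[{"slide":[0.55, -0.27, 0.17],"rotation":[0.0, 0.0, -0.94]},{"slide":[0.56, -0.23, 0.17],"rotation":[0.0, 0.0, -0.94]},{"slide":[0.58, -0.18, 0.17],"rotation":[0.0, 0.0, -0.94]},{"slide":[0.59, -0.14, 0.17],"rotation":[0.0, 0.0, -0.94]},{"slide":[0.6, -0.09, 0.17],"rotation":[0.0, 0.0, -0.94]}]
[{"slide":[0.61, -0.05, 0.17],"rotation":[0.0, 0.0, -0.93]},{"slide":[0.61, -0.0, 0.17],"rotation":[0.0, 0.0, -0.94]},{"slide":[0.6, 0.04, 0.17],"rotation":[0.0, 0.0, -0.93]},{"slide":[0.6, 0.09, 0.17],"rotation":[0.0, 0.0, -0.94]},{"slide":[0.59, 0.13, 0.18],"rotation":[0.0, 0.0, -0.93]}]
[{"slide":[0.58, 0.18, 0.17],"rotation":[0.0, 0.0, -0.94]},{"slide":[0.57, 0.22, 0.18],"rotation":[0.0, 0.0, -0.93]},{"slide":[0.55, 0.26, 0.17],"rotation":[0.0, 0.0, -0.94]},{"slide":[0.52, 0.3, 0.18],"rotation":[0.0, 0.0, -0.93]}]
end err mm [ 0.1 -0.2 -0.2] [ 0.  0. -0.]
```

Emit:
carry_out:
  moves:
    - {"slide": [0.55,-0.27,0.17],"rotation": [0.0,0.0,-0.94]}
    - {"slide": [0.56,-0.23,0.17],"rotation": [0.0,0.0,-0.94]}
    - {"slide": [0.58,-0.18,0.17],"rotation": [0.0,0.0,-0.94]}
    - {"slide": [0.59,-0.14,0.17],"rotation": [0.0,0.0,-0.94]}
    - {"slide": [0.6,-0.09,0.17],"rotation": [0.0,0.0,-0.94]}
  grip: 50

```text
time_s: 1.35
eef_pos: [0.3177, -0.487, 0.1621]
tool_rot: [0.927, 0.374, 0.0, 0.0]
contact_force: [-0.0, -0.2, -0.4]
finger_gap: 0.0501
```

Emit:
carry_out:
  moves:
    - {"slide": [0.61,-0.05,0.17],"rotation": [0.0,0.0,-0.93]}
    - {"slide": [0.61,0.0,0.17],"rotation": [0.0,0.0,-0.94]}
    - {"slide": [0.6,0.04,0.17],"rotation": [0.0,0.0,-0.93]}
    - {"slide": [0.6,0.09,0.17],"rotation": [0.0,0.0,-0.94]}
    - {"slide": [0.59,0.13,0.18],"rotation": [0.0,0.0,-0.93]}

```text
time_s: 1.85
eef_pos: [0.3992, -0.3957, 0.1273]
tool_rot: [0.841, 0.541, 0.0, 0.0]
contact_force: [0.4, 0.7, 0.4]
finger_gap: 0.0502
```

Emit:
carry_out:
  moves:
    - {"slide": [0.58,0.18,0.17],"rotation": [0.0,0.0,-0.94]}
    - {"slide": [0.57,0.22,0.18],"rotation": [0.0,0.0,-0.93]}
    - {"slide": [0.55,0.26,0.17],"rotation": [0.0,0.0,-0.94]}
    - {"slide": [0.52,0.3,0.18],"rotation": [0.0,0.0,-0.93]}
    - {"slide": [0,0,0],"rotation": [0,0,0]}

```text
time_s: 2.35
eef_pos: [0.4653, -0.3203, 0.0986]
tool_rot: [0.75, 0.662, 0.001, -0.001]
contact_force: [0.8, -1.1, -0.6]
finger_gap: 0.05
```

```bash
python3 -c "
from plan import *
s=robot.read_state();print(s['time_s'],s['eef_pos'],s['tool_rot'],s['finger_gap'],s['qpos'])
p,r=plan([.462,-.325,.03],1.437,3)
plan([.462,-.325,.004],1.437,2,p,r)"
```

```text
2.35 [ 0.46527773 -0.32027547  0.09862713] [ 0.74950223  0.6620008   0.00078044 -0.00086065] 0.04995098628062274 [ 0.85760526  0.30517588 -0.39338252  1.72582347  0.1250002   1.13668189
  0.30394402]
[{"slide":[-0.04, -0.02, 0.57],"rotation":[-0.0, -0.01, 0.04]},{"slide":[-0.05, -0.02, 0.57],"rotation":[-0.0, -0.01, 0.04]},{"slide":[-0.04, -0.03, 0.58],"rotation":[-0.0, -0.01, 0.04]}]
end err mm [-0.2  0.  -0.2] [-0.  0.  0.]
[{"slide":[-0.0, 0.0, 0.32],"rotation":[-0.0, 0.0, 0.0]},{"slide":[-0.0, 0.0, 0.33],"rotation":[-0.0, 0.0, 0.0]}]
end err mm [-0.2  0.  -0.2] [-0.  0.  0.]
```

Emit:
carry_out:
  moves:
    - {"slide": [0,0,0.5],"rotation": [0,0,0]}
    - {"slide": [0,0,0.5],"rotation": [0,0,0]}
    - {"slide": [0,0,0],"rotation": [0,0,0]}
    - {"slide": [0,0,0],"rotation": [0,0,0]}

```text
time_s: 2.75
eef_pos: [0.4627, -0.3248, 0.06]
tool_rot: [0.753, 0.658, -0.0, -0.0]
contact_force: [0.5, 0.3, -0.0]
finger_gap: 0.05
```

```bash
python3 -c "
from plan import *
s=robot.read_state();print(s['time_s'],s['eef_pos'],s['tool_rot'],s['joint_vel'])
c=cap('top'); save('pre.png',c['pixels'][150:300,300:450],4)
p,r=plan([.462,-.325,.004],1.437,3)"
```

```text
2.75 [ 0.46265371 -0.32480684  0.06004201] [ 7.52780141e-01  6.58272005e-01 -5.43050932e-05 -1.53114182e-04] [ 0.00398756 -0.01639096 -0.00229469 -0.01639839 -0.00211753  0.00153549
 -0.00237627]
[{"slide":[-0.0, -0.01, 0.47],"rotation":[0.0, 0.0, -0.0]},{"slide":[-0.0, -0.01, 0.47],"rotation":[0.01, 0.0, -0.0]},{"slide":[-0.0, -0.01, 0.48],"rotation":[0.0, 0.01, -0.0]}]
end err mm [-0.1  0.1 -0.1] [ 0. -0. -0.]
```

View pics/pre.png

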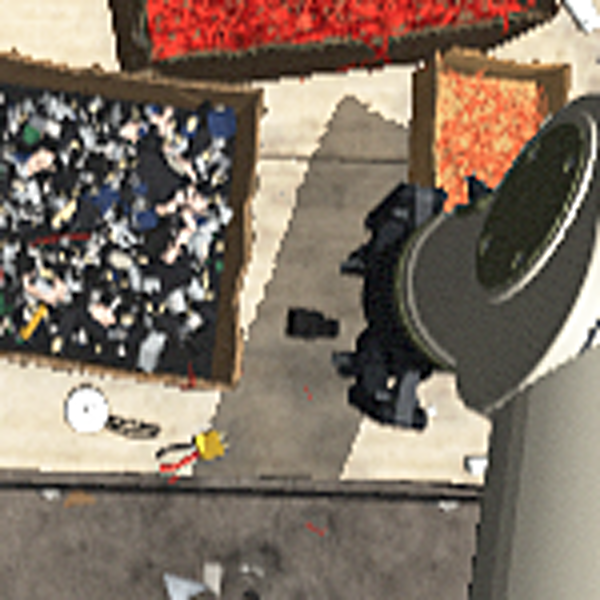

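```bash
python3 -c "
from idx import *
c=cap('top');P=cloud(c)
print(proj(c,[[.4627,-.3248,.06],[.4627,-.3248,.08],[.462,-.325,.019],[.4627+.035,-.32,.065]]))
np.set_printoptions(precision=0,suppress=True,linewidth=250)
for v in (212,214,216,218,232,238,240,242,244,246): print(v,[tuple((P[v,u]*1000).round(0).astype(int).tolist()) for u in range(382,402,3)])
" | sed 's/np.int64//g'
```

```text
[[381.836 229.57 ]
 [384.399 229.101]
 [376.991 230.735]
 [380.149 215.784]]
212 [(515, -347, -1), (515, -354, 3), (516, -363, 0), (498, -319, 150), (498, -323, 156), (488, -299, 242), (483, -288, 287)]
214 [(510, -347, -3), (510, -355, -1), (497, -324, 113), (492, -314, 161), (485, -296, 232), (482, -294, 255), (478, -286, 292)]
216 [(504, -347, -3), (493, -320, 103), (491, -319, 126), (487, -312, 167), (480, -293, 239), (478, -292, 260), (474, -285, 293)]
218 [(499, -346, -2), (489, -321, 100), (488, -324, 111), (488, -330, 114), (475, -291, 243), (473, -290, 265), (470, -285, 293)]
232 [(459, -338, 19), (460, -353, -1), (461, -361, 1), (450, -308, 176), (446, -293, 237), (446, -293, 253), (445, -293, 269)]
238 [(444, -344, -1), (439, -313, 118), (438, -312, 142), (437, -308, 174), (437, -317, 168), (434, -301, 229), (434, -303, 241)]
240 [(438, -344, -2), (434, -311, 122), (433, -310, 147), (433, -311, 164), (433, -317, 168), (431, -311, 202), (430, -307, 230)]
242 [(433, -344, -1), (430, -315, 110), (428, -309, 149), (429, -316, 149), (429, -323, 148), (427, -310, 203), (427, -313, 213)]
244 [(428, -343, 1), (428, -352, -1), (425, -319, 119), (424, -315, 151), (424, -321, 154), (424, -330, 147), (423, -315, 208)]
246 [(422, -342, 3), (422, -351, 0), (419, -309, 150), (419, -314, 154), (419, -321, 154), (423, -384, 1), (419, -316, 203)]
```

The picture shows the camera still at crop (312,323). The gripper only looks shifted because of perspective: its cloud points are centred on the grasp. I'll descend and grip.

Emit:
carry_out:
  moves:
    - {"slide": [0,-0.01,0.47],"rotation": [0,0,0]}
    - {"slide": [0,-0.01,0.47],"rotation": [0,0,0]}
    - {"slide": [0,-0.01,0.46],"rotation": [0,0,0]}
    - {"slide": [0,0,0],"rotation": [0,0,0]}

```text
time_s: 3.25
eef_pos: [0.4604, -0.3242, 0.0026]
tool_rot: [0.753, 0.658, -0.0, -0.001]
contact_force: [-0.7, -0.2, -0.1]
finger_gap: 0.0502
```

Emit:
carry_out:
  moves:
    - {"slide": [0,0,0],"rotation": [0,0,0]}
    - {"slide": [0,0,0],"rotation": [0,0,0]}
    - {"slide": [0,0,0],"rotation": [0,0,0]}
    - {"slide": [0,0,0],"rotation": [0,0,0]}
    - {"slide": [0,0,0],"rotation": [0,0,0]}
  grip: 5

```text
time_s: 3.75
eef_pos: [0.4616, -0.3248, 0.0042]
tool_rot: [0.753, 0.658, 0.0, 0.0]
contact_force: [-0.3, -0.6, 0.4]
finger_gap: 0.0051
```

Emit:
carry_out:
  moves:
    - {"slide": [0,0,-0.5],"rotation": [0,0,0]}
    - {"slide": [0,0,-1],"rotation": [0,0,0]}
    - {"slide": [0,0,-1],"rotation": [0,0,0]}
    - {"slide": [0,0,-1],"rotation": [0,0,0]}
    - {"slide": [0,0,-1],"rotation": [0,0,0]}

```text
time_s: 4.25
eef_pos: [0.4612, -0.3244, 0.1857]
tool_rot: [0.753, 0.658, 0.0, 0.0]
contact_force: [0.9, -0.3, -0.6]
finger_gap: 0.0053
```

```bash
python3 -c "
from plan import *
s=robot.read_state();print(s['time_s'],s['eef_pos'],s['tool_rot'],s['finger_gap'])
p,r=plan([.4445,.307,.185],1.668,20)"
```

```text
4.25 [ 0.46117759 -0.32442565  0.18570801] [7.52878133e-01 6.58159927e-01 8.26382310e-06 1.63414183e-04] 0.0052718841722876235
[{"slide":[0.78, -0.13, 0.0],"rotation":[0.0, 0.0, -0.14]},{"slide":[0.78, -0.12, 0.0],"rotation":[0.0, 0.0, -0.14]},{"slide":[0.78, -0.11, 0.0],"rotation":[0.0, 0.0, -0.15]},{"slide":[0.78, -0.1, 0.0],"rotation":[0.0, 0.0, -0.14]},{"slide":[0.78, -0.09, 0.0],"rotation":[0.0, 0.0, -0.15]}]
[{"slide":[0.79, -0.08, 0.0],"rotation":[0.0, 0.0, -0.14]},{"slide":[0.79, -0.07, 0.0],"rotation":[0.0, 0.0, -0.15]},{"slide":[0.79, -0.06, 0.0],"rotation":[0.0, 0.0, -0.14]},{"slide":[0.79, -0.05, 0.0],"rotation":[0.0, 0.0, -0.15]},{"slide":[0.79, -0.04, 0.0],"rotation":[0.0, 0.0, -0.14]}]
[{"slide":[0.79, -0.04, 0.0],"rotation":[0.0, 0.0, -0.15]},{"slide":[0.79, -0.03, 0.0],"rotation":[0.0, 0.0, -0.14]},{"slide":[0.79, -0.02, 0.0],"rotation":[0.0, 0.0, -0.15]},{"slide":[0.79, -0.01, 0.0],"rotation":[0.0, 0.0, -0.14]},{"slide":[0.79, 0.0, 0.0],"rotation":[0.0, 0.0, -0.15]}]
[{"slide":[0.79, 0.01, 0.0],"rotation":[0.0, 0.0, -0.14]},{"slide":[0.79, 0.02, 0.0],"rotation":[0.0, 0.0, -0.15]},{"slide":[0.79, 0.03, 0.0],"rotation":[0.0, 0.0, -0.14]},{"slide":[0.78, 0.04, 0.01],"rotation":[0.0, 0.0, -0.15]},{"slide":[0.78, 0.05, 0.0],"rotation":[0.0, 0.0, -0.14]}]
end err mm [ 0.1 -0.2  0.2] [ 0.  0. -0.]
```

The fingers shut to 5 mm, so the grasp missed. I'll look before moving on.

```bash
python3 -c "
from idx import *
c=cap('top');P=cloud(c);s=cap('scene')
a=cv2.resize(c['pixels'][190:270,340:420],(400,400),interpolation=cv2.INTER_CUBIC)
u,v=proj(s,[.462,-.325,.01])[0];print(u,v); u=int(u);v=int(v)
b=cv2.resize(s['pixels'][v-50:v+30,u-40:u+40],(400,400),interpolation=cv2.INTER_CUBIC)
save('miss.png',np.hstack([a,b]))
"
```

```text
286.0479785079724 276.58440602801977
```

View pics/miss.png

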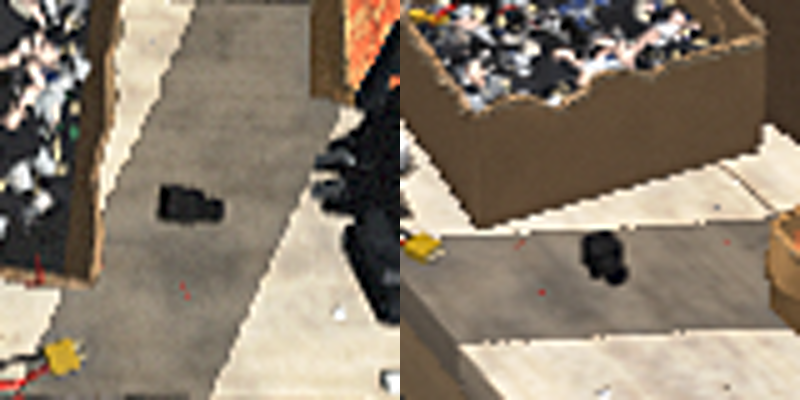

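```bash
python3 -c "
from idx import *
cs=[cap('top') for _ in range(5)];c=cs[0];z=np.array([k['z_map'] for k in cs]);z[z==0]=np.nan;c['z_map']=np.nan_to_num(np.nanmedian(z,0));P=cloud(c)
st=robot.read_state();print(st['eef_pos'],st['tool_rot'],st['finger_gap'],st['time_s'])
q=P[200:260,385:440].reshape(-1,3);q=q[(q[:,2]>.13)&(abs(q[:,1]+.32)<.08)]
q=q[np.argsort(q[:,2])]*1000;print(q[:40].round(0).astype(int).tolist())
s=cap('scene');P=cloud(s);q=P.reshape(-1,3);q=q[(q[:,2]>.13)&(abs(q[:,1]+.325)<.06)&(abs(q[:,0]-.46)<.07)];q=q[np.argsort(q[:,2])]*1000;print(q[:40].round(0).astype(int).tolist())
"
```

```text
[ 0.461 -0.324  0.182] [ 0.753  0.658 -0.    -0.001] 0.004783834289284743 4.6
[[463, -326, 217], [458, -315, 222], [463, -326, 223], [475, -322, 224], [456, -315, 224], [465, -319, 224], [454, -314, 224], [452, -318, 225], [450, -318, 226], [471, -316, 226], [465, -320, 226], [467, -316, 226], [469, -316, 227], [465, -322, 227], [463, -330, 228], [454, -315, 228], [458, -315, 229], [475, -322, 229], [456, -314, 230], [477, -321, 231], [449, -318, 231], [445, -326, 231], [447, -318, 231], [452, -318, 231], [470, -316, 231], [473, -319, 231], [466, -316, 232], [454, -316, 232], [464, -322, 232], [468, -316, 233], [445, -327, 233], [453, -317, 234], [464, -323, 234], [460, -315, 235], [457, -314, 236], [474, -321, 236], [455, -314, 236], [447, -318, 236], [453, -318, 236], [451, -318, 237]]
[[463, -332, 217], [463, -337, 220], [458, -334, 220], [452, -330, 220], [463, -332, 221], [454, -335, 222], [452, -334, 222], [464, -330, 222], [464, -339, 224], [451, -331, 224], [465, -328, 224], [462, -338, 224], [466, -341, 224], [469, -337, 224], [455, -335, 224], [456, -337, 225], [447, -332, 225], [473, -336, 225], [451, -335, 226], [465, -338, 226], [470, -335, 226], [458, -334, 226], [451, -331, 227], [462, -338, 227], [448, -331, 228], [448, -321, 229], [445, -331, 229], [453, -337, 229], [447, -328, 229], [445, -321, 229], [472, -337, 230], [444, -327, 230], [462, -338, 230], [448, -330, 230], [450, -337, 230], [464, -340, 230], [473, -335, 231], [464, -329, 231], [446, -319, 231], [461, -334, 231]]
```

The camera hasn't moved. Both cameras' depth clouds put the fingertips at z≈0.219 while the state reports the TCP at z=0.182. So the real finger ends are about 36 mm above the reported TCP (sideways they agree), which explains the miss. I'll retry lower, watching the contact force.

Emit:
carry_out:
  moves:
    - {"slide": [0,0,0.95],"rotation": [0,0,0]}
    - {"slide": [0,0,0.95],"rotation": [0,0,0]}
    - {"slide": [0,0,0.95],"rotation": [0,0,0]}
    - {"slide": [0,0,0.95],"rotation": [0,0,0]}
    - {"slide": [0,0,0],"rotation": [0,0,0]}
  grip: 45

```text
time_s: 5.15
eef_pos: [0.4576, -0.3222, 0.0263]
tool_rot: [0.753, 0.658, -0.001, -0.005]
contact_force: [-1.1, -0.2, -0.2]
finger_gap: 0.0451
```

```bash
cat > tips.py <<'E'
from idx import *
def tips(p,w=.06,n=4):
    for name in('top','scene'):
        cs=[cap(name) for _ in range(n)];c=cs[0];z=np.array([k['z_map'] for k in cs]);z[z==0]=np.nan;c['z_map']=np.nan_to_num(np.nanmedian(z,0));P=cloud(c).reshape(-1,3)
        q=P[(P[:,2]>p[2]+.02)&(abs(P[:,1]-p[1])<.022)&(abs(P[:,0]-p[0])<w)];q=q[np.argsort(q[:,2])][:25]*1000
        print(name,q.round(0).astype(int).tolist())
E
python3 -c "
from tips import *
from plan import *
st=robot.read_state();print(st['eef_pos'],st['tool_rot'],st['finger_gap'],st['time_s']);tips(st['eef_pos'])
plan([.462,-.3255,-.028],1.437,3)"
```

```text
[ 0.458 -0.322  0.026] [ 0.753  0.658 -0.001 -0.005] 0.04511171363173354 5.15
top [[442, -328, 48], [426, -328, 48], [424, -331, 54], [411, -325, 56], [416, -325, 56], [517, -338, 57], [504, -338, 57], [511, -338, 58], [514, -338, 58], [413, -324, 58], [408, -326, 60], [511, -342, 62], [511, -339, 62], [444, -328, 66], [406, -326, 66], [403, -329, 67], [446, -327, 67], [401, -329, 72], [484, -317, 72], [486, -318, 77], [435, -311, 77], [483, -320, 77], [399, -330, 78], [491, -320, 78], [438, -311, 78]]
scene [[486, -322, 72], [486, -328, 72], [439, -333, 73], [484, -340, 74], [436, -333, 74], [483, -336, 75], [433, -327, 75], [433, -332, 75], [486, -333, 76], [490, -341, 76], [485, -328, 76], [487, -340, 76], [485, -323, 76], [439, -333, 76], [484, -341, 78], [428, -329, 79], [495, -338, 79], [486, -322, 79], [485, -328, 80], [487, -340, 80], [489, -342, 80], [427, -326, 80], [434, -336, 81], [431, -335, 81], [431, -330, 81]]
[{"slide":[-0.0, -0.0, 0.51],"rotation":[0.01, 0.01, -0.0]},{"slide":[-0.0, -0.0, 0.51],"rotation":[0.01, 0.0, -0.0]},{"slide":[-0.01, -0.0, 0.51],"rotation":[0.01, 0.01, -0.01]}]
end err mm [ 0.2 -0.1  0.1] [-0. -0.  0.]
```

Emit:
carry_out:
  moves:
    - {"slide": [0.03,0,0.6],"rotation": [0,0,0]}
    - {"slide": [0.02,0,0.5],"rotation": [0,0,0]}
    - {"slide": [0,0,0.3],"rotation": [0,0,0]}
    - {"slide": [0,0,0.15],"rotation": [0,0,0]}
    - {"slide": [0,0,0],"rotation": [0,0,0]}

```text
time_s: 6.05
eef_pos: [0.4615, -0.3226, -0.0303]
tool_rot: [0.753, 0.658, -0.0, -0.0]
contact_force: [-0.2, 0.3, -0.3]
finger_gap: 0.0451
```

Emit:
carry_out:
  moves:
    - {"slide": [0,0,0],"rotation": [0,0,0]}
    - {"slide": [0,0,0],"rotation": [0,0,0]}
    - {"slide": [0,0,0],"rotation": [0,0,0]}
    - {"slide": [0,0,0],"rotation": [0,0,0]}
  grip: 8

```text
time_s: 6.45
eef_pos: [0.4625, -0.3232, -0.029]
tool_rot: [0.753, 0.658, 0.0, 0.001]
contact_force: [-0.3, 0.2, 6.2]
finger_gap: 0.0171
```

Emit:
carry_out:
  moves:
    - {"slide": [0,0,0],"rotation": [0,0,0]}
    - {"slide": [0,0,0],"rotation": [0,0,0]}

```text
time_s: 6.65
eef_pos: [0.4625, -0.3232, -0.029]
tool_rot: [0.753, 0.658, 0.0, 0.001]
contact_force: [-1.3, 0.5, 6.3]
finger_gap: 0.0175
```

Emit:
carry_out:
  moves:
    - {"slide": [0,0,-0.3],"rotation": [0,0,0]}
    - {"slide": [0,0,-0.7],"rotation": [0,0,0]}
    - {"slide": [0,0,-0.7],"rotation": [0,0,0]}
    - {"slide": [0,0,0],"rotation": [0,0,0]}

```text
time_s: 7.05
eef_pos: [0.464, -0.3241, 0.0425]
tool_rot: [0.753, 0.658, 0.001, 0.003]
contact_force: [-0.3, 0.4, 0.4]
finger_gap: 0.0172
```

```bash
python3 -c "
from tips import *
st=robot.read_state();print(st['eef_pos'],st['tool_rot'],st['finger_gap'],st['time_s'],st['contact_force'])
tips(st['eef_pos']-[0,.005,.005])
s=cap('scene');u,v=proj(s,[.462,-.325,.07])[0].astype(int);b=cv2.resize(s['pixels'][v-30:v+30,u-30:u+30],(400,400),interpolation=cv2.INTER_CUBIC)
s=cap('top');u,v=proj(s,[.462,-.325,.07])[0].astype(int);a=cv2.resize(s['pixels'][v-30:v+30,u-30:u+30],(400,400),interpolation=cv2.INTER_CUBIC)
save('grip.png',np.hstack([a,b]))"
```

```text
[ 0.464 -0.324  0.043] [0.753 0.658 0.001 0.003] 0.017182332255208984 7.05 [-0.312  0.359  0.435]
top [[441, -333, 58], [429, -327, 58], [501, -337, 60], [431, -327, 60], [503, -336, 61], [506, -336, 62], [423, -327, 65], [418, -329, 67], [411, -330, 72], [510, -351, 73], [468, -316, 73], [413, -329, 74], [471, -316, 74], [463, -315, 76], [465, -315, 77], [460, -315, 77], [458, -314, 78], [406, -330, 78], [455, -313, 80], [470, -316, 81], [465, -315, 83], [468, -315, 83], [473, -316, 83], [483, -321, 83], [477, -315, 84]]
scene [[451, -330, 70], [455, -344, 70], [452, -333, 71], [457, -346, 71], [446, -328, 74], [464, -345, 74], [452, -343, 75], [452, -333, 75], [457, -346, 75], [459, -348, 75], [454, -345, 75], [452, -339, 75], [471, -335, 75], [461, -344, 76], [473, -337, 76], [449, -333, 76], [458, -344, 77], [468, -335, 77], [453, -332, 77], [453, -337, 78], [445, -333, 78], [445, -328, 78], [443, -327, 78], [469, -333, 78], [454, -335, 79]]
```

View pics/grip.png

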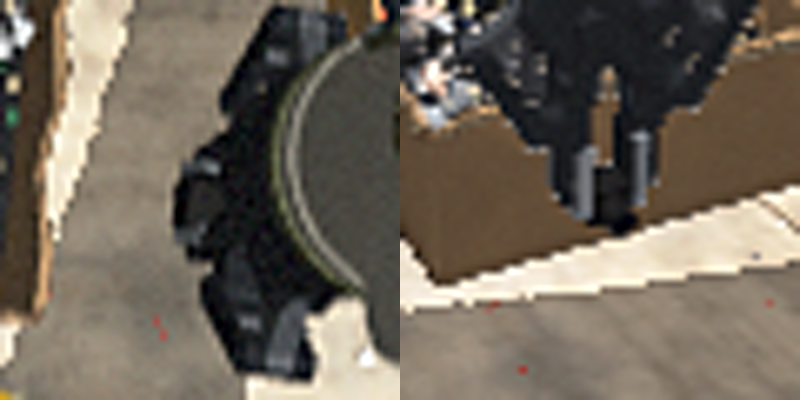

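The fingers now hold the case, with the lens barrel visible at (618,215). Its underside is about 29 mm above the reported TCP. Next: lift and carry to the post.

Emit:
carry_out:
  moves:
    - {"slide": [0,0,-0.9],"rotation": [0,0,0]}
    - {"slide": [0,0,-1],"rotation": [0,0,0]}
    - {"slide": [0,0,-1],"rotation": [0,0,0]}
    - {"slide": [0,0,0],"rotation": [0,0,0]}
    - {"slide": [0,0,0],"rotation": [0,0,0]}

```text
time_s: 8.05
eef_pos: [0.462, -0.3229, 0.1545]
tool_rot: [0.753, 0.658, 0.0, 0.001]
contact_force: [0.4, 0.0, -0.6]
finger_gap: 0.0174
```

```bash
python3 -c "
from plan import *
s=robot.read_state();print(s['time_s'],s['eef_pos'],s['tool_rot'],s['finger_gap'])
p,r=plan([.4441,.3089,.16],1.668,20)"
```

```text
8.05 [ 0.46202899 -0.32290759  0.15445746] [7.52931909e-01 6.58097861e-01 1.06312113e-04 8.57548884e-04] 0.017379942679447858
[{"slide":[0.78, -0.13, -0.01],"rotation":[0.0, 0.0, -0.14]},{"slide":[0.78, -0.12, -0.01],"rotation":[0.0, 0.0, -0.14]},{"slide":[0.78, -0.11, -0.01],"rotation":[0.0, 0.0, -0.15]},{"slide":[0.78, -0.1, -0.01],"rotation":[0.0, 0.0, -0.14]},{"slide":[0.79, -0.09, -0.01],"rotation":[0.0, 0.0, -0.15]}]
[{"slide":[0.79, -0.08, -0.01],"rotation":[0.0, 0.0, -0.14]},{"slide":[0.79, -0.07, -0.01],"rotation":[0.0, 0.0, -0.15]},{"slide":[0.79, -0.07, -0.01],"rotation":[0.0, 0.0, -0.14]},{"slide":[0.79, -0.06, -0.01],"rotation":[0.0, 0.0, -0.15]},{"slide":[0.79, -0.05, -0.01],"rotation":[0.0, 0.0, -0.14]}]
[{"slide":[0.79, -0.04, -0.01],"rotation":[0.0, 0.0, -0.15]},{"slide":[0.79, -0.03, -0.01],"rotation":[0.0, 0.0, -0.14]},{"slide":[0.79, -0.02, -0.0],"rotation":[0.0, 0.0, -0.15]},{"slide":[0.79, -0.01, -0.01],"rotation":[0.0, 0.0, -0.14]},{"slide":[0.79, 0.0, -0.0],"rotation":[0.0, 0.0, -0.15]}]
[{"slide":[0.79, 0.01, -0.01],"rotation":[0.0, 0.0, -0.14]},{"slide":[0.79, 0.02, -0.0],"rotation":[0.0, 0.0, -0.15]},{"slide":[0.78, 0.03, -0.01],"rotation":[0.0, 0.01, -0.14]},{"slide":[0.79, 0.04, -0.0],"rotation":[0.01, 0.0, -0.15]},{"slide":[0.78, 0.04, -0.01],"rotation":[0.0, 0.01, -0.14]}]
end err mm [-0.2 -0.1  0.2] [ 0. -0. -0.]
```

Emit:
carry_out:
  moves:
    - {"slide": [0.78,-0.13,-0.01],"rotation": [0,0,-0.14]}
    - {"slide": [0.78,-0.12,-0.01],"rotation": [0,0,-0.14]}
    - {"slide": [0.78,-0.11,-0.01],"rotation": [0,0,-0.15]}
    - {"slide": [0.78,-0.1,-0.01],"rotation": [0,0,-0.14]}
    - {"slide": [0.79,-0.09,-0.01],"rotation": [0,0,-0.15]}

```text
time_s: 8.55
eef_pos: [0.4561, -0.1633, 0.1542]
tool_rot: [0.734, 0.68, -0.001, -0.001]
contact_force: [-0.0, 0.2, 0.1]
finger_gap: 0.0175
```

Emit:
carry_out:
  moves:
    - {"slide": [0.79,-0.08,-0.01],"rotation": [0,0,-0.14]}
    - {"slide": [0.79,-0.07,-0.01],"rotation": [0,0,-0.15]}
    - {"slide": [0.79,-0.07,-0.01],"rotation": [0,0,-0.14]}
    - {"slide": [0.79,-0.06,-0.01],"rotation": [0,0,-0.15]}
    - {"slide": [0.79,-0.05,-0.01],"rotation": [0,0,-0.14]}

```text
time_s: 9.05
eef_pos: [0.4514, -0.0051, 0.1564]
tool_rot: [0.714, 0.7, -0.001, -0.001]
contact_force: [-0.3, -1.4, -1.2]
finger_gap: 0.0174
```

Emit:
carry_out:
  moves:
    - {"slide": [0.79,-0.04,-0.01],"rotation": [0,0,-0.15]}
    - {"slide": [0.79,-0.03,-0.01],"rotation": [0,0,-0.14]}
    - {"slide": [0.79,-0.02,0],"rotation": [0,0,-0.15]}
    - {"slide": [0.79,-0.01,-0.01],"rotation": [0,0,-0.14]}
    - {"slide": [0.79,0,0],"rotation": [0,0,-0.15]}

```text
time_s: 9.55
eef_pos: [0.4468, 0.1527, 0.1577]
tool_rot: [0.693, 0.721, -0.001, -0.001]
contact_force: [0.5, 0.1, 0.2]
finger_gap: 0.017
```

Emit:
carry_out:
  moves:
    - {"slide": [0.79,0.01,-0.01],"rotation": [0,0,-0.14]}
    - {"slide": [0.79,0.02,0],"rotation": [0,0,-0.15]}
    - {"slide": [0.78,0.03,-0.01],"rotation": [0,0.01,-0.14]}
    - {"slide": [0.79,0.04,0],"rotation": [0.01,0,-0.15]}
    - {"slide": [0.78,0.04,-0.01],"rotation": [0,0.01,-0.14]}

```text
time_s: 10.05
eef_pos: [0.4428, 0.3097, 0.1586]
tool_rot: [0.672, 0.741, -0.001, -0.001]
contact_force: [0.4, -0.4, -0.2]
finger_gap: 0.0171
```

Emit:
carry_out:
  moves:
    - {"slide": [0,0,0],"rotation": [0,0,0]}
    - {"slide": [0,0,0],"rotation": [0,0,0]}
    - {"slide": [0,0,0],"rotation": [0,0,0]}

```text
time_s: 10.35
eef_pos: [0.4435, 0.3078, 0.1593]
tool_rot: [0.672, 0.74, -0.001, -0.001]
contact_force: [0.7, -0.1, 0.0]
finger_gap: 0.0172
```

```bash
python3 -c "
from plan import *
s=robot.read_state();print(s['time_s'],s['eef_pos'],s['tool_rot'],s['finger_gap'])
p,r=plan([.4441,.3089,.042],1.668,4)"
```

```text
10.35 [0.44348104 0.30780517 0.15927256] [ 6.72365455e-01  7.40218534e-01 -6.05598492e-04 -9.22001744e-04] 0.017206487561571657
[{"slide":[0.01, 0.01, 0.73],"rotation":[-0.01, -0.0, -0.0]},{"slide":[0.0, 0.0, 0.73],"rotation":[-0.01, -0.0, -0.01]},{"slide":[0.01, 0.01, 0.74],"rotation":[-0.0, -0.0, -0.0]},{"slide":[0.0, 0.0, 0.73],"rotation":[-0.01, -0.01, -0.01]}]
end err mm [-0.  -0.2  0.1] [0. 0. 0.]
```

Emit:
carry_out:
  moves:
    - {"slide": [0.01,0.01,0.73],"rotation": [0,0,0]}
    - {"slide": [0,0,0.73],"rotation": [0,0,0]}
    - {"slide": [0.01,0.01,0.74],"rotation": [0,0,0]}
    - {"slide": [0,0,0.6],"rotation": [0,0,0]}
    - {"slide": [0,0,0],"rotation": [0,0,0]}

```text
time_s: 10.85
eef_pos: [0.4428, 0.3072, 0.0452]
tool_rot: [0.673, 0.74, -0.002, -0.001]
contact_force: [0.4, 0.5, -0.9]
finger_gap: 0.0178
```

Emit:
carry_out:
  moves:
    - {"slide": [0,0,0],"rotation": [0,0,0]}

```text
time_s: 10.95
eef_pos: [0.4444, 0.3093, 0.0486]
tool_rot: [0.672, 0.74, -0.0, -0.001]
contact_force: [-0.1, -0.4, 0.4]
finger_gap: 0.0173
```

```bash
python3 -c "
from idx import *
st=robot.read_state();print(st['eef_pos'],st['tool_rot'],st['finger_gap'],st['time_s'],st['contact_force'])
im=[]
for n in('scene','top'):
    c=cap(n);P=cloud(c);L=(P-O)@np.c_[X,Y,Z]*1000
    u,v=proj(c,[.4445,.305,.075])[0].astype(int);im.append(cv2.resize(c['pixels'][v-20:v+20,u-20:u+20],(400,400),interpolation=cv2.INTER_CUBIC))
    m=(L[...,2]>50)&(L[...,2]<105)&(abs(L[...,0])<25)&(abs(L[...,1]-90)<40);q=L[m];print(n,q[np.argsort(q[:,1])].round(0).astype(int).tolist()[:60])
save('pl.png',np.hstack(im))"
```

```text
[0.444 0.309 0.049] [ 0.672  0.74  -0.    -0.001] 0.017287397044842903 10.95 [-0.114 -0.398  0.382]
scene [[-4, 75, 87], [-4, 76, 82], [2, 76, 94], [1, 77, 85], [-2, 77, 90], [6, 77, 83], [-6, 78, 87], [-1, 78, 93], [-4, 78, 60], [3, 78, 88], [12, 79, 98], [-18, 79, 90], [8, 80, 86], [-13, 80, 96], [3, 80, 79], [-4, 80, 98], [6, 81, 60], [-16, 82, 100], [6, 82, 55], [13, 82, 87], [11, 83, 101], [-16, 83, 96], [-3, 83, 88], [10, 83, 92], [2, 83, 56], [11, 84, 96], [-6, 84, 58], [-10, 84, 98], [-1, 85, 61], [3, 85, 59], [-6, 85, 53], [-11, 85, 89], [3, 85, 94], [-11, 85, 85], [-6, 85, 92], [-2, 85, 91], [11, 86, 87], [7, 86, 96], [16, 86, 98], [-14, 86, 90], [-7, 86, 83], [-5, 86, 96], [-6, 86, 87], [4, 87, 97], [-7, 87, 79], [-21, 87, 104], [21, 87, 96], [-22, 87, 96], [16, 87, 89], [-8, 87, 62], [22, 88, 100], [-17, 88, 103], [-3, 89, 60], [-17, 89, 94], [10, 89, 103], [-24, 89, 104], [-7, 90, 99], [9, 90, 90], [-7, 90, 56], [2, 91, 96]]
top [[0, 73, 92], [2, 74, 90], [5, 74, 88], [-5, 75, 88], [4, 75, 95], [0, 75, 94], [-3, 75, 86], [2, 76, 91], [-5, 76, 91], [-3, 76, 90], [2, 78, 94], [0, 78, 93], [-3, 78, 92], [5, 79, 89], [-5, 79, 89], [-3, 80, 94], [2, 80, 93], [-5, 81, 91], [5, 81, 91], [0, 81, 91], [-3, 82, 95], [0, 82, 95], [5, 82, 57], [-8, 83, 57], [-5, 83, 56], [-3, 83, 56], [0, 83, 56], [2, 83, 55], [3, 83, 92], [5, 84, 91], [8, 84, 53], [0, 84, 98], [-5, 84, 90], [-8, 84, 60], [-2, 84, 96], [-12, 85, 96], [13, 85, 95], [12, 85, 102], [15, 85, 102], [10, 85, 94], [-15, 85, 94], [3, 85, 94], [-5, 85, 57], [10, 85, 100], [-12, 86, 100], [5, 86, 92], [-10, 86, 92], [16, 86, 91], [-5, 86, 99], [-7, 86, 85], [15, 86, 105], [-10, 86, 98], [-13, 87, 104], [8, 87, 96], [3, 87, 96], [8, 87, 88], [0, 87, 95], [-5, 87, 58], [-4, 87, 88], [-2, 87, 95]]
```

View pics/pl.png

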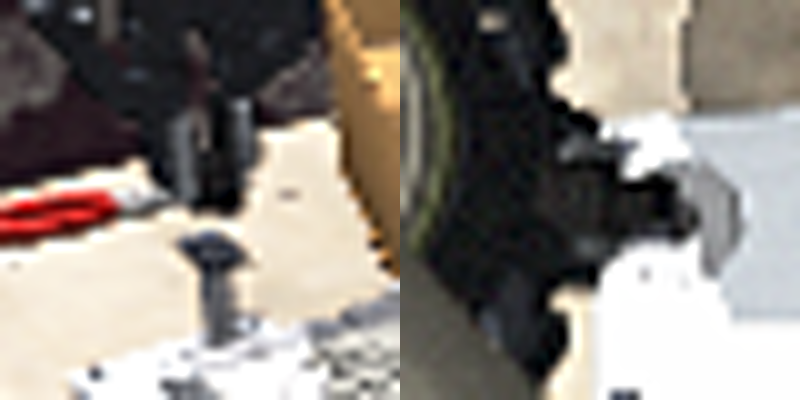

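In the stand frame the lens front sits at y≈74.5 mm (73.5 wanted) and is centred in x. The camera is about 18 mm above the pad, so I'll lower gently.

Emit:
carry_out:
  moves:
    - {"slide": [0,0,0.2],"rotation": [0,0,0]}
    - {"slide": [0,0,0.12],"rotation": [0,0,0]}
    - {"slide": [0,0,0.06],"rotation": [0,0,0]}
    - {"slide": [0,0,0],"rotation": [0,0,0]}
    - {"slide": [0,0,0],"rotation": [0,0,0]}

```text
time_s: 11.55
eef_pos: [0.4441, 0.3102, 0.0331]
tool_rot: [0.672, 0.741, 0.0, -0.001]
contact_force: [0.8, 0.1, 0.4]
finger_gap: 0.0171
```

Emit:
carry_out:
  moves:
    - {"slide": [0,0,0.04],"rotation": [0,0,0]}
    - {"slide": [0,0,0],"rotation": [0,0,0]}
    - {"slide": [0,0,0],"rotation": [0,0,0]}

```text
time_s: 11.85
eef_pos: [0.4442, 0.3101, 0.0315]
tool_rot: [0.672, 0.741, 0.0, -0.001]
contact_force: [-0.0, 0.7, 0.9]
finger_gap: 0.0173
```

Emit:
carry_out:
  moves:
    - {"slide": [-0.02,0,0.04],"rotation": [0,0,0]}
    - {"slide": [0,0,0],"rotation": [0,0,0]}
    - {"slide": [0,0,0],"rotation": [0,0,0]}

```text
time_s: 12.15
eef_pos: [0.4443, 0.31, 0.031]
tool_rot: [0.672, 0.741, 0.001, -0.001]
contact_force: [-3.9, -0.4, 11.7]
finger_gap: 0.0168
```

Emit:
carry_out:
  moves:
    - {"slide": [0,0,0.02],"rotation": [0,0,0]}
    - {"slide": [0,0,0],"rotation": [0,0,0]}
    - {"slide": [0,0,0],"rotation": [0,0,0]}

```text
time_s: 12.45
eef_pos: [0.4444, 0.3101, 0.0309]
tool_rot: [0.672, 0.741, 0.001, -0.0]
contact_force: [-6.9, -4.5, 22.4]
finger_gap: 0.017
```

It is in contact with the pad at 0.031, as predicted. I'll ease the press and release.

Emit:
carry_out:
  moves:
    - {"slide": [0,0,-0.04],"rotation": [0,0,0]}
    - {"slide": [0,0,0],"rotation": [0,0,0]}
    - {"slide": [0,0,0],"rotation": [0,0,0]}

```text
time_s: 12.75
eef_pos: [0.4445, 0.3095, 0.031]
tool_rot: [0.672, 0.741, 0.001, -0.001]
contact_force: [-1.9, -1.0, 6.5]
finger_gap: 0.0173
```

Emit:
carry_out:
  moves:
    - {"slide": [0,0,0],"rotation": [0,0,0]}
    - {"slide": [0,0,0],"rotation": [0,0,0]}
    - {"slide": [0,0,0],"rotation": [0,0,0]}
    - {"slide": [0,0,0],"rotation": [0,0,0]}
  grip: 38

```text
time_s: 13.15
eef_pos: [0.4442, 0.3092, 0.0305]
tool_rot: [0.672, 0.741, 0.0, -0.001]
contact_force: [-0.1, 0.0, 0.0]
finger_gap: 0.0383
```

Emit:
carry_out:
  moves:
    - {"slide": [0,0,-0.3],"rotation": [0,0,0]}
    - {"slide": [0,0,-0.8],"rotation": [0,0,0]}
    - {"slide": [0,0,-1],"rotation": [0,0,0]}
    - {"slide": [0,0,-1],"rotation": [0,0,0]}
    - {"slide": [0,0,-0.5],"rotation": [0,0,0]}

```text
time_s: 13.65
eef_pos: [0.445, 0.3103, 0.179]
tool_rot: [0.672, 0.741, 0.002, -0.0]
contact_force: [1.6, 0.1, -0.5]
finger_gap: 0.038
```

```bash
python3 -c "
from idx import *
from plan import *
st=robot.read_state();print(st['eef_pos'],st['tool_rot'],st['finger_gap'],st['time_s'],st['qpos'])
c=cap('scene');P=cloud(c);L=(P-O)@np.c_[X,Y,Z]*1000
u,v=proj(c,[.4445,.305,.075])[0].astype(int);a=cv2.resize(c['pixels'][v-20:v+20,u-20:u+20],(400,400),interpolation=cv2.INTER_CUBIC)
m=(L[...,2]>56)&(L[...,2]<90)&(abs(L[...,0])<25)&(abs(L[...,1]-90)<40);q=L[m];print(q[np.argsort(q[:,1])].round(0).astype(int).tolist())
bar=O+.045*Z-.11*Y; print('bar',bar)
for th in(.097,.097+np.pi): print(th)
save('rel.png',a); plan([bar[0],bar[1],.16],.097,20)"
```

```text
[0.445 0.31  0.179] [ 0.672  0.741  0.002 -0.   ] 0.03801446505284026 13.65 [ 0.113  0.28  -0.938  1.671  0.233  1.304 -0.769]
[[-7, 70, 73], [1, 71, 65], [-3, 72, 66], [-2, 72, 70], [3, 75, 67], [4, 75, 72], [1, 77, 76], [0, 77, 72], [-4, 77, 65], [-7, 78, 74], [-8, 79, 69], [-3, 79, 72], [-11, 79, 75], [-4, 79, 60], [1, 80, 58], [-7, 82, 59], [0, 84, 73], [-8, 85, 76], [-9, 86, 63], [6, 86, 80], [-3, 88, 73], [-12, 88, 67], [2, 88, 76], [-11, 88, 71], [-2, 89, 77], [-5, 90, 77], [-9, 90, 82], [-6, 91, 64], [-4, 91, 81], [-2, 92, 58], [5, 92, 82], [9, 93, 72], [-7, 95, 76], [2, 95, 77], [6, 95, 76], [-7, 96, 71], [-8, 96, 58], [4, 99, 79], [-9, 100, 74], [1, 101, 80], [-9, 101, 69], [-9, 102, 61], [-7, 102, 77], [-8, 105, 63]]
bar [0.464 0.103 0.045]
0.097
3.238592653589793
[{"slide":[-0.26, -0.0, 0.03],"rotation":[0.0, -0.0, 0.98]},{"slide":[-0.26, 0.02, 0.02],"rotation":[0.0, -0.01, 0.98]},{"slide":[-0.26, 0.04, 0.03],"rotation":[0.0, -0.0, 0.98]},{"slide":[-0.25, 0.06, 0.02],"rotation":[0.0, -0.01, 0.98]},{"slide":[-0.25, 0.08, 0.03],"rotation":[0.0, -0.0, 0.98]}]
[{"slide":[-0.2
[... 221 characters left out ...]
]},{"slide":[-0.2, 0.17, 0.02],"rotation":[0.0, -0.0, 0.98]}]
[{"slide":[-0.19, 0.18, 0.03],"rotation":[0.0, -0.01, 0.98]},{"slide":[-0.17, 0.2, 0.03],"rotation":[0.0, -0.0, 0.98]},{"slide":[-0.16, 0.21, 0.02],"rotation":[0.0, -0.01, 0.99]},{"slide":[-0.14, 0.22, 0.03],"rotation":[0.0, -0.0, 0.98]},{"slide":[-0.12, 0.23, 0.02],"rotation":[0.0, -0.01, 0.99]}]
[{"slide":[-0.11, 0.24, 0.03],"rotation":[0.0, -0.0, 0.98]},{"slide":[-0.08, 0.25, 0.02],"rotation":[0.0, -0.01, 0.99]},{"slide":[-0.07, 0.25, 0.03],"rotation":[0.0, -0.0, 0.98]},{"slide":[-0.04, 0.26, 0.02],"rotation":[0.01, -0.01, 0.99]},{"slide":[-0.03, 0.26, 0.03],"rotation":[0.0, -0.01, 0.98]}]
end err mm [-0.1  0.1 -0.1] [0. 0. 0.]
```

View pics/rel.png

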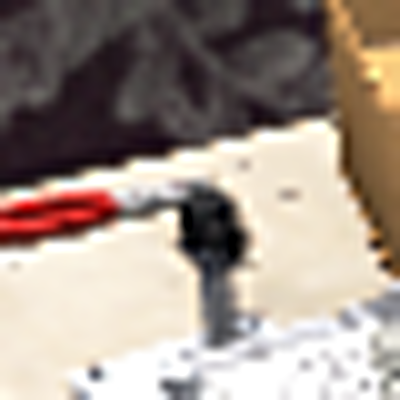

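The camera now stands on the post's pad at crop (212,225). Next I'll go to the bar, turning the other way to θ = 0.097+π so joint 7 stays well inside its range.

```bash
python3 -c "
from plan import *
plan([.464,.1031,.15],3.2386,20)"
```

```text
[{"slide":[-0.26, -0.0, 0.04],"rotation":[0.0, 0.0, -0.98]},{"slide":[-0.26, -0.02, 0.04],"rotation":[0.01, 0.0, -0.98]},{"slide":[-0.26, -0.04, 0.04],"rotation":[0.0, 0.0, -0.98]},{"slide":[-0.25, -0.06, 0.04],"rotation":[0.0, 0.0, -0.98]},{"slide":[-0.25, -0.08, 0.04],"rotation":[0.01, 0.0, -0.98]}]
[{"slide":[-0.24, -0.1, 0.04],"rotation":[0.0, 0.0, -0.98]},{"slide":[-0.23, -0.12, 0.04],"rotation":[0.01, 0.0, -0.98]},{"slide":[-0.22, -0.14, 0.04],"rotation":[0.0, 0.0, -0.98]},{"slide":[-0.21, -0.16, 0.04],"rotation":[0.01, 0.0, -0.98]},{"slide":[-0.2, -0.17, 0.04],"rotation":[0.0, 0.0, -0.98]}]
[{"slide":[-0.18, -0.19, 0.04],"rotation":[0.0, 0.0, -0.98]},{"slide":[-0.17, -0.2, 0.04],"rotation":[0.01, 0.0, -0.98]},{"slide":[-0.15, -0.21, 0.03],"rotation":[0.0, 0.0, -0.98]},{"slide":[-0.13, -0.22, 0.04],"rotation":[0.01, 0.0, -0.98]},{"slide":[-0.11, -0.24, 0.03],"rotation":[0.0, 0.0, -0.98]}]
[{"slide":[-0.1, -0.24, 0.04],"rotation":[0.01, 0.0, -0.99]},{"slide":[-0.08, -0.25, 0.03],"rotation":[0.0, 0.0, -0.98]},{"slide":[-0.06, -0.25, 0.04],"rotation":[0.0, 0.01, -0.99]},{"slide":[-0.03, -0.26, 0.03],"rotation":[0.01, 0.0, -0.98]},{"slide":[-0.02, -0.26, 0.04],"rotation":[0.0, 0.01, -0.99]}]
end err mm [ 0.1  0.2 -0. ] [ 0. -0.  0.]
```

Emit:
carry_out:
  moves:
    - {"slide": [-0.26,0,0],"rotation": [0,0,-0.98]}
    - {"slide": [-0.26,-0.02,0],"rotation": [0,0,-0.98]}
    - {"slide": [-0.26,-0.04,0],"rotation": [0,0,-0.98]}
    - {"slide": [-0.25,-0.06,0],"rotation": [0,0,-0.98]}
    - {"slide": [-0.25,-0.08,0],"rotation": [0,0,-0.98]}
  grip: 34

```text
time_s: 14.2
eef_pos: [0.4494, 0.2569, 0.1751]
tool_rot: [0.513, 0.858, 0.001, -0.001]
contact_force: [-0.6, -0.1, 0.7]
finger_gap: 0.0339
```

Emit:
carry_out:
  moves:
    - {"slide": [-0.24,-0.1,0],"rotation": [0,0,-0.98]}
    - {"slide": [-0.23,-0.12,0],"rotation": [0,0,-0.98]}
    - {"slide": [-0.22,-0.14,0],"rotation": [0,0,-0.98]}
    - {"slide": [-0.21,-0.16,0],"rotation": [0,0,-0.98]}
    - {"slide": [-0.2,-0.17,0],"rotation": [0,0,-0.98]}

```text
time_s: 14.7
eef_pos: [0.4539, 0.2049, 0.175]
tool_rot: [0.336, 0.942, 0.001, -0.0]
contact_force: [0.8, -1.3, -1.1]
finger_gap: 0.0338
```

Emit:
carry_out:
  moves:
    - {"slide": [-0.18,-0.19,0.02],"rotation": [0,0,-0.98]}
    - {"slide": [-0.17,-0.2,0.02],"rotation": [0,0,-0.98]}
    - {"slide": [-0.15,-0.21,0.02],"rotation": [0,0,-0.98]}
    - {"slide": [-0.13,-0.22,0.02],"rotation": [0,0,-0.98]}
    - {"slide": [-0.11,-0.24,0.02],"rotation": [0,0,-0.98]}

```text
time_s: 15.2
eef_pos: [0.4579, 0.153, 0.1708]
tool_rot: [0.147, 0.989, 0.001, -0.0]
contact_force: [0.4, 0.7, -0.8]
finger_gap: 0.0343
```

Emit:
carry_out:
  moves:
    - {"slide": [-0.1,-0.24,0.04],"rotation": [0,0,-0.99]}
    - {"slide": [-0.08,-0.25,0.03],"rotation": [0,0,-0.98]}
    - {"slide": [-0.06,-0.25,0.04],"rotation": [0,0,-0.99]}
    - {"slide": [-0.03,-0.26,0.03],"rotation": [0,0,-0.98]}
    - {"slide": [-0.02,-0.26,0.04],"rotation": [0,0,-0.99]}

```text
time_s: 15.7
eef_pos: [0.4624, 0.1011, 0.1636]
tool_rot: [-0.05, 0.999, 0.001, -0.0]
contact_force: [-0.9, 0.1, -0.0]
finger_gap: 0.0341
```

Emit:
carry_out:
  moves:
    - {"slide": [0,0,0],"rotation": [0,0,0]}
    - {"slide": [0,0,0],"rotation": [0,0,0]}
    - {"slide": [0,0,0],"rotation": [0,0,0]}

```text
time_s: 16.0
eef_pos: [0.4624, 0.1021, 0.1634]
tool_rot: [-0.048, 0.999, 0.001, -0.0]
contact_force: [0.1, -0.0, 0.2]
finger_gap: 0.0336
```

```bash
python3 -c "
from tips import *
from plan import *
s=robot.read_state();print(s['time_s'],s['eef_pos'],s['tool_rot'],s['finger_gap'],s['qpos'])
def t2(n):
    c=cap(n);P=cloud(c);L=(P-O)@np.c_[X,Y,Z]*1000
    m=(L[...,2]>s['eef_pos'][2]*1000+20)&(abs(L[...,0])<30)&(abs(L[...,1]+110)<60);q=L[m];q=q[np.argsort(q[:,2])][:30];print(n,q.round(0).astype(int).tolist())
t2('scene');t2('top')
p,r=plan([.464,.1031,.03],3.2386,4); plan([.464,.1031,-.01],3.2386,2,p,r)"
```

```text
16.0 [0.462 0.102 0.163] [-0.048  0.999  0.001 -0.   ] 0.0336206972140061 [ 0.704  0.115 -1.056  1.848  0.104  1.238  1.283]
scene [[-6, -133, 199], [-7, -96, 200], [-10, -94, 200], [0, -92, 200], [4, -138, 201], [-11, -137, 202], [0, -137, 202], [-6, -134, 203], [0, -98, 203], [7, -94, 203], [2, -101, 203], [3, -93, 204], [-10, -135, 204], [-7, -97, 204], [-10, -95, 204], [-5, -139, 204], [-14, -135, 205], [4, -138, 205], [1, -137, 205], [7, -93, 206], [-15, -98, 207], [-4, -138, 207], [-12, -92, 207], [-6, -96, 208], [-10, -135, 208], [3, -94, 208], [-5, -101, 209], [-11, -97, 209], [-14, -136, 209], [-1, -139, 210]]
top [[-8, -143, 219], [-9, -142, 230], [-14, -141, 239], [-16, -154, 247], [-11, -142, 248], [-14, -160, 248], [-9, -146, 249], [-13, -142, 249], [-14, -158, 249], [-9, -148, 251], [9, -149, 251], [-9, -140, 251], [-9, -144, 253], [-9, -142, 253], [-14, -157, 253], [-5, -149, 253], [-7, -147, 253], [-8, -151, 253], [-14, -155, 254], [-7, -149, 254], [-3, -149, 254], [-11, -140, 254], [-6, -151, 254], [-4, -151, 254], [-14, -151, 256], [-4, -153, 256], [-10, -151, 256], [-8, -153, 256], [-14, -153, 257], [-12, -151, 257]]
[{"slide":[-0.01, 0.0, 0.83],"rotation":[0.01, -0.0, -0.0]},{"slide":[-0.01, 0.01, 0.83],"rotation":[0.0, -0.0, -0.0]},{"slide":[-0.01, 0.0, 0.84],"rotation":[0.01, -0.0, -0.0]},{"slide":[-0.01, 0.01, 0.83],"rotation":[0.0, -0.01, -0.01]}]
end err mm [-0.2 -0.   0.1] [0. 0. 0.]
[{"slide":[-0.0, 0.0, 0.5],"rotation":[0.0, 0.0, 0.0]},{"slide":[-0.0, 0.0, 0.5],"rotation":[0.0, 0.0, 0.0]}]
end err mm [-0.2 -0.   0.1] [0. 0. 0.]
```

Emit:
carry_out:
  moves:
    - {"slide": [-0.01,0,0.83],"rotation": [0,0,0]}
    - {"slide": [-0.01,0.01,0.83],"rotation": [0,0,0]}
    - {"slide": [-0.01,0,0.84],"rotation": [0,0,0]}
    - {"slide": [-0.01,0.01,0.7],"rotation": [0,0,0]}
    - {"slide": [0,0,0],"rotation": [0,0,0]}

```text
time_s: 16.6
eef_pos: [0.4613, 0.1026, 0.0323]
tool_rot: [-0.049, 0.999, 0.001, -0.003]
contact_force: [-0.1, -0.3, 0.2]
finger_gap: 0.0342
```

Emit:
carry_out:
  moves:
    - {"slide": [0,0,0],"rotation": [0,0,0]}
    - {"slide": [0,0,0],"rotation": [0,0,0]}

```text
time_s: 16.8
eef_pos: [0.4649, 0.1029, 0.0367]
tool_rot: [-0.048, 0.999, 0.001, 0.001]
contact_force: [0.6, 0.6, 0.5]
finger_gap: 0.0341
```

```bash
python3 -c "
from tips import *
s=robot.read_state();print(s['time_s'],s['eef_pos'],s['tool_rot'],s['finger_gap'])
cs=[cap('scene') for _ in range(5)];c=cs[0];z=np.array([k['z_map'] for k in cs]);z[z==0]=np.nan;c['z_map']=np.nan_to_num(np.nanmedian(z,0));P=cloud(c)
L=(P-O)@np.c_[X,Y,Z]*1000
for lo,hi in((38,56),(60,90)):
    m=(L[...,2]>lo)&(L[...,2]<hi)&(abs(L[...,0])<20)&(abs(L[...,1]+110)<45);q=L[m];print(q[np.argsort(q[:,1])].round(0).astype(int).tolist())
"
```

```text
16.8 [0.465 0.103 0.037] [-0.048  0.999  0.001  0.001] 0.034058163248594266
[[19, -117, 47], [0, -114, 49], [-12, -114, 48], [13, -114, 48], [-17, -114, 46], [9, -113, 45], [-8, -113, 43], [18, -113, 50], [17, -113, 46], [-11, -113, 52], [9, -112, 48], [5, -112, 46], [1, -112, 43], [-3, -112, 48], [-7, -112, 46], [-11, -112, 43], [-3, -111, 44], [6, -111, 49], [14, -111, 42], [-15, -111, 48], [-14, -111, 52], [6, -110, 40], [-1, -110, 51], [15, -109, 49], [4, -108, 49], [-5, -108, 47], [12, -108, 50], [-1, -66, 48], [-18, -66, 45], [4, -65, 46], [17, -65, 46], [-4, -65, 48]]
[[-8, -145, 85], [1, -144, 82], [5, -143, 88], [-7, -143, 88], [6, -142, 84], [2, -142, 89], [-2, -142, 90], [-2, -141, 85], [-1, -140, 81], [3, -140, 83], [-5, -140, 90], [-4, -138, 77], [-12, -137, 83], [-7, -137, 85], [-7, -136, 81], [-6, -136, 88], [9, -135, 75], [-10, -135, 89], [-10, -135, 85], [2, -135, 73], [6, -134, 72], [-6, -133, 75], [-9, -133, 76], [-9, -98, 85], [5, -96, 80], [0, -96, 77], [-3, -96, 82], [1, -96, 89], [5, -96, 83], [1, -95, 80], [6, -95, 87], [-7, -95, 75], [-3, -95, 78], [-6, -95, 87], [-11, -95, 80], [-7, -95, 79], [-10, -94, 84], [-2, -94, 85], [-10, -94, 88], [6, -94, 74], [2, -94, 83], [-3, -94, 73]]
```

The fingers straddle the bar evenly (inner face at −95, bar at about −110, panel edge at −66). Descend and close on the bar.

Emit:
carry_out:
  moves:
    - {"slide": [0,0.03,0.4],"rotation": [0,0,0]}
    - {"slide": [0,0.02,0.4],"rotation": [0,0,0]}
    - {"slide": [0,0,0.35],"rotation": [0,0,0]}
    - {"slide": [0,0,0],"rotation": [0,0,0]}
    - {"slide": [0,0,0],"rotation": [0,0,0]}

```text
time_s: 17.55
eef_pos: [0.4636, 0.1047, -0.0107]
tool_rot: [-0.048, 0.999, 0.001, -0.001]
contact_force: [0.9, -0.1, 0.9]
finger_gap: 0.0338
```

Emit:
carry_out:
  moves:
    - {"slide": [0,0,0],"rotation": [0,0,0]}
    - {"slide": [0,0,0],"rotation": [0,0,0]}
    - {"slide": [0,0,0],"rotation": [0,0,0]}
    - {"slide": [0,0,0],"rotation": [0,0,0]}
  grip: 2

```text
time_s: 17.95
eef_pos: [0.4641, 0.106, -0.01]
tool_rot: [-0.049, 0.999, 0.002, 0.0]
contact_force: [-1.1, 5.6, 2.4]
finger_gap: 0.0077
```

Emit:
carry_out:
  moves:
    - {"slide": [0,0.01,-0.22],"rotation": [0,0,0]}
    - {"slide": [0,0.02,-0.22],"rotation": [0,0,0]}
    - {"slide": [0,0.03,-0.21],"rotation": [0,0,0]}
    - {"slide": [0,0.05,-0.21],"rotation": [0,0,0]}
    - {"slide": [0,0.06,-0.21],"rotation": [0,0,0]}

```text
time_s: 18.45
eef_pos: [0.4634, 0.1122, 0.0327]
tool_rot: [-0.049, 0.999, 0.001, 0.0]
contact_force: [2.7, 5.6, -5.0]
finger_gap: 0.0079
```

Emit:
carry_out:
  moves:
    - {"slide": [0,0,0],"rotation": [0,0,0]}
    - {"slide": [0,0,0],"rotation": [0,0,0]}

```text
time_s: 18.65
eef_pos: [0.4634, 0.1121, 0.0322]
tool_rot: [-0.049, 0.999, 0.001, 0.0]
contact_force: [2.5, 6.2, -4.8]
finger_gap: 0.0082
```

Emit:
carry_out:
  moves:
    - {"slide": [0,0.07,-0.2],"rotation": [0,0,0]}
    - {"slide": [0,0.08,-0.2],"rotation": [0,0,0]}
    - {"slide": [0,0.1,-0.19],"rotation": [0,0,0]}
    - {"slide": [0,0.11,-0.19],"rotation": [0,0,0]}
    - {"slide": [0,0.12,-0.18],"rotation": [0,0,0]}

```text
time_s: 19.15
eef_pos: [0.4615, 0.1297, 0.0709]
tool_rot: [-0.048, 0.999, 0.0, -0.0]
contact_force: [4.3, -1.1, -2.3]
finger_gap: 0.0079
```

Emit:
carry_out:
  moves:
    - {"slide": [0,0,0],"rotation": [0,0,0]}
    - {"slide": [0,0,0],"rotation": [0,0,0]}

```text
time_s: 19.35
eef_pos: [0.4615, 0.1295, 0.0705]
tool_rot: [-0.048, 0.999, 0.0, -0.0]
contact_force: [2.7, -4.2, 1.4]
finger_gap: 0.008
```

```bash
cat > ang.py <<'E'
from tips import *
s=robot.read_state();print(s['time_s'],s['eef_pos'],s['contact_force'],s['finger_gap'])
dz=s['eef_pos'][2]+.010; print('angle from lift',np.arcsin(dz/.14))
im=[]
for n in('scene','top'):
    cs=[cap(n) for _ in range(6)];c=cs[0];z=np.array([k['z_map'] for k in cs]);z[z==0]=np.nan;c['z_map']=np.nan_to_num(np.nanmedian(z,0));P=cloud(c);L=(P-O)@np.c_[X,Y,Z]*1000
    r=np.hypot(L[...,1]-30,L[...,2]-45);al=np.arctan2(L[...,2]-45,30-L[...,1])
    def fit(m,t):
        q=L[m][:,1:]
        for _ in range(5):
            if len(q)<6: break
            d=q-q.mean(0);U=np.linalg.svd(d,full_matrices=False)[2]; e=d@U[1]; q=q[abs(e)<max(2*e.std(),1.5)]
        if len(q)<6: print(n,t,len(q)); return
        a=np.arctan2(-U[0][1]*np.sign(U[0][0]),abs(U[0][0])); off=(q.mean(0)-[30,45])@[np.sin(a),np.cos(a)]
        print(n,t,'angle',a.round(4),'offset',off.round(1),len(q))
    fit((abs(L[...,0])<40)&(r>12)&(r<92)&(al>.3)&(al<1.1)&(L[...,2]>45),'panel')
    fit((L[...,0]>69)&(L[...,0]<76)&(r>18)&(r<135)&(al>.45)&(al<.85)&((r<78)|(r>103)),'index')
    m=(abs(L[...,0])<14)&(abs(L[...,1]-90)<25)&(L[...,2]>74)&(L[...,2]<86);print('cam top',L[m].mean(0).round(1) if m.any() else 0,m.sum())
    u,v=proj(c,O+.06*Z)[0].astype(int);im.append(cv2.resize(c['pixels'][v-45:v+35,u-40:u+40],(400,400),interpolation=cv2.INTER_CUBIC))
save('fin%d.png'%(s['time_s']*10),np.hstack(im))
E
python3 ang.py; ls pics
```

```text
19.35 [0.462 0.129 0.07 ] [ 2.73  -4.196  1.421] 0.007985237461456384
angle from lift 0.612214466465828
scene panel angle 0.5884 offset -1.7 19
scene index angle 0.6666 offset -3.3 6
cam top [-1.5 89.6 77.8] 19
top panel 0
top index 0
cam top 0 0
cropA.png
cropB.png
fin193.png
grip.png
idx.png
miss.png
pl.png
pre.png
rel.png
scene0.png
sceneC.png
top0.png
```

```bash
python3 -c "
from tips import *
cs=[cap('scene') for _ in range(10)];c=cs[0];z=np.array([k['z_map'] for k in cs]);z[z==0]=np.nan;c['z_map']=np.nan_to_num(np.nanmedian(z,0));P=cloud(c);L=(P-O)@np.c_[X,Y,Z]*1000
g=c['pixels'].astype(int).mean(2)
yy=L[...,1]-32;zz=L[...,2]-45;r=np.hypot(yy,zz);al=np.arctan2(zz,-yy)
m=(abs(L[...,0])<52)&(r>60)&(r<152)&(al>.45)&(al<.8)&(g>90)
for a in sorted(np.c_[L[m],r[m],al[m]*100].round(0).astype(int).tolist()): print(a,end=' ')
print()
m=(L[...,0]>64)&(L[...,0]<80)&(r>15)&(r<135)&(al>.4)&(al<.95)&(g<110)
for a in sorted(np.c_[L[m],r[m],al[m]*100,g[m]].round(0).astype(int).tolist(),key=lambda a:a[3]): print(a,end=' ')
"
```

```text
[-43, -38, 90, 83, 58] [-43, -29, 87, 74, 60] [-43, -28, 82, 71, 55] [-43, -20, 79, 62, 58] [-42, -91, 124, 146, 57] [-42, -85, 126, 142, 60] [-42, -76, 114, 128, 57] [-42, -68, 111, 120, 58] [-42, -68, 115, 122, 61] [-42, -61, 108, 113, 60] [-42, -59, 103, 108, 57] [-42, -53, 104, 103, 61] [-42, -52, 100, 101, 58] [-42, -44, 97, 92, 60] [-41, -83, 121, 138, 58] [-41, -75, 118, 130, 60] [-40, -88, 127, 145, 60] [-38, -92, 124, 147, 56] [-36, -88, 125, 145, 59] [-34, -91, 126, 147, 58] [-34, -84, 127, 142, 61] [-32, -88, 128, 146, 60] [-29, -90, 124, 146, 57] [-29, -89, 127, 147, 60] [-24, -88, 125, 144, 59] [-21, -89, 125, 145, 58] [-21, -83, 126, 141, 62] [-19, -86, 127, 144, 61] [-16, -88, 127, 146, 60] [-16, -87, 122, 142, 58] [-14, -74, 148, 148, 77] [-12, -88, 126, 145, 59] [-12, -76, 140, 144, 72] [-12, -25, 79, 66, 54] [-11, -94, 124, 149, 56] [-11, -94, 128, 151, 58] [-11, -81, 126, 139, 63] [-9, -96, 108, 143, 46] [-9, -96, 112, 144, 48] [-9, -96, 120, 148, 53] [-9, -96, 124, 150, 55] [-8, -95, 115, 145, 51] [-7, -98, 108, 144, 45] [-7, -67, 139, 137, 76] [-1, -27, 81, 69, 55] [7, -95, 106, 141, 45] [12, -26, 81, 68, 55] [16, -89, 125, 145, 59] [18, -86, 127, 143, 61] [19, -91, 125, 147, 58] [20, -90, 128, 148, 60] [20, -88, 120, 142, 56] [24, -90, 123, 145, 57] [26, -87, 126, 144, 59] [28, -83, 127, 141, 62] [29, -88, 125, 144, 59] [30, -86, 128, 144, 61] [32, -90, 125, 146, 58] [35, -92, 125, 147, 57] [35, -85, 126, 142, 60] [38, -88, 126, 145, 60] [38, -50, 95, 95, 55] [41, -90, 122, 144, 56] [42, -88, 125, 144, 59] 
[77, -57, 98, 104, 54, 102] [64, -56, 102, 105, 57, 65] [72, -51, 110, 106, 66, 98] [65, -55, 105, 106, 60, 52] [66, -54, 108, 107, 63, 97] [68, -57, 105, 107, 59, 60] [69, -56, 108, 109, 62, 80] [72, -58, 108, 110, 61, 60] [72, -58, 112, 112, 64, 1] [73, -64, 114, 118, 62, 42]
```

View pics/fin193.png

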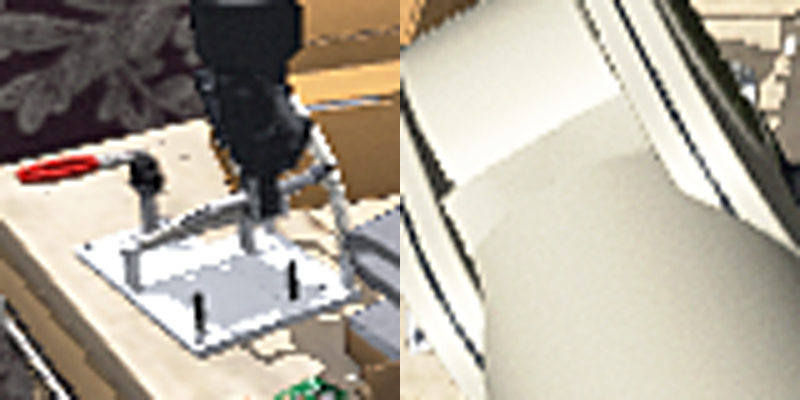

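The last view shows the camera still on the post at (146,172) and the plate held by its bar, with the index tip right beside it at (325,168). In this view the plate reads about 0.59 rad and the index about 0.61–0.62, so I'll raise it by about 0.02.

Emit:
carry_out:
  moves:
    - {"slide": [0,0.03,-0.06],"rotation": [0,0,0]}
    - {"slide": [0,0,0],"rotation": [0,0,0]}
    - {"slide": [0,0,0],"rotation": [0,0,0]}
    - {"slide": [0,0,0],"rotation": [0,0,0]}
    - {"slide": [0,0,0],"rotation": [0,0,0]}

```text
time_s: 20.95
eef_pos: [0.4614, 0.131, 0.0727]
tool_rot: [-0.048, 0.999, 0.001, -0.0]
contact_force: [3.4, -3.4, -0.8]
finger_gap: 0.0079
```

```bash
python3 -c "
from tips import *
s=robot.read_state();print(s['time_s'],s['eef_pos'],s['contact_force'],s['finger_gap'],abs(s['joint_vel']).max())
cs=[cap('scene') for _ in range(10)];c=cs[0];z=np.array([k['z_map'] for k in cs]);z[z==0]=np.nan;c['z_map']=np.nan_to_num(np.nanmedian(z,0));P=cloud(c);L=(P-O)@np.c_[X,Y,Z]*1000
g=c['pixels'].astype(int).mean(2)
yy=L[...,1]-32;zz=L[...,2]-45;r=np.hypot(yy,zz);al=np.arctan2(zz,-yy)
m=(abs(L[...,0])<48)&(abs(L[...,0])>17)&(r>60)&(r<152)&(al>.45)&(al<.8)&(g>90);print('plate',np.median(al[m]),m.sum())
m=(L[...,0]>64)&(L[...,0]<77)&(r>100)&(r<135)&(al>.4)&(al<.95)&(g<110);print('index',np.median(al[m]),m.sum())
m=(abs(L[...,0])<14)&(abs(L[...,1]-90)<28)&(L[...,2]>66)&(L[...,2]<86);print('cam',L[m].mean(0).round(1),L[m].min(0).round(0),L[m].max(0).round(0),m.sum())
"
```

```text
20.95 [0.461 0.131 0.073] [ 3.37  -3.437 -0.754] 0.00792201774573859 0.0019206995787517138
plate 0.6046414796425821 48
index 0.618267773103939 10
cam [-2.7 86.8 75.2] [-10.  71.  68.] [  8. 102.  80.] 31
```

The plate reads 0.605 rad and the index 0.618 in the same view. The arm is at rest, the bar is gripped and the camera is standing, so I'm handing in.

```bash
python3 -c "
from cell import robot
print(robot.close_job())"
```

```text
the job is handed in; nothing more can be done
None
```

I stood the camera on the post's pad with its lens towards the plate and let go of it. I then swung the plate up by its grip bar and handed in at about 21.5 s, still holding it. No verdict was reported.

**Last checks**
- **Plate and index arm:** in the same scene view the plate read 0.605 rad and the index arm 0.618. The lift height gives about 0.63 for the plate, and the first top-view fit gave 0.613 for the index arm. All of these lie within 0.03 rad; the limit is 0.07.
- **Grip and rest:** the bar is held with a finger gap reading of 7.9 mm (a 10 mm bar; the reading ran about 2 mm low on the camera too). Joint speeds were below 0.002 rad/s.
- **Camera:** the depth cloud still shows it standing on the pad. Just before lowering, the lens front was about 1 mm from ideal along the stand and centred across it.
- **Bystanders and index arm:** none were touched as far as I saw, but I did not re-measure them at the end.

**What failed or disagreed**
- **First grasp missed:** the fingers closed above the camera. Both cameras' depth showed the real finger ends about 36 mm (fingers closed) to 44 mm (open 45 mm) behind the reported TCP. I corrected for this offset from then on, and the pad contact height matched it.
- **Bar position:** the bar seated about 2–3 mm further along the stand than my fit of the stand's position.
- **Weak final fits:** the first fit at the raised position gave 0.588 for the panel and 0.667 for the index arm, from only 19 and 6 points. I did not rely on it. The arm blocked the top camera there, so the final angle check rests on the scene camera and the lift height.

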